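# Let the condiment hood down a few teeth on its ratchet

## Robot

A 6-joint arm with a two-finger parallel gripper is mounted at the origin on the work surface. World frame = base frame: x ahead of the robot, y to its left, z up, the work surface at z = 0. Lengths are in m, angles in rad, forces in N, time in s.
With the tool pointing down it reaches from about 0.225 to 0.875 m from the base axis. Payload 3.4 kg.
Tool frame: the origin (TCP) lies at the very end of the fingers, on their centre line; the grasp point (between the pads) lies 19 mm behind it (grasp_offset is the distance from the TCP to the grasp point, in m); y points along the fingers, z is the direction in which the jaws open and shut, and the axes are right-handed (so a half turn about y gives the same grasp; the last joint's range is limited). The gripper opens to 85 mm and grips with 20 to 120 N. Pads are 22 mm wide; open, the fingers measure 114 mm over their backs; the gripper's body (76 mm by 85 mm) begins 54 mm behind the grasp point. The pads swing forward as they close: fully open they stand 13 mm farther back than shut.
Start: joints at [1.165, 0.276, 1.505, -0, 1.361, -0.121], TCP at [0.162, 0.552, 0.231] pointing down, gripper open.
Joint ranges: [-2.89, 2.89], [-0.75, 2.08], [0.22, 2.7], [-1.18, 4.32], [0.11, 2.71], [-2.7, 2.7]. Speed limits (rad/s): [2.57, 2.57, 3.14, 3.14, 3.14, 3.14].

## Interface

Orientations are given as a unit quaternion [w, x, y, z].
In Python, from rig import get_state, get_image, sign_off, grasp_offset gives the robot as it stands.
- The arm moves only by the shell command python3 -m jog 'ROWS' [FORCE]. ROWS is JSON, one flat list of numbers, 7 for each row, row after row: the closure in counts, from 0 (fully open) to 255 (shut), then the shift along the tool's x, y, z in cm, then the turn, a rotation vector about the tool's x, y, z in units of 8 degrees (1.0 is 8 degrees). In form: [jaw, tx, ty, tz, rx, ry, rz, jaw, tx, ty, tz, rx, ry, rz, ...]. A call has 1 to 12 rows; each row is the pose to reach, as a shift and turn from the pose commanded when the call began, along the tool's axes at that moment; what a row does not reach only later rows make up. A row lasts 1/8 s, in which the tool goes at most 62.5 mm and 10.7 degrees, less where a joint would pass 70% of its speed; a pose out of reach is approached as far as the arm can. A call with a gripper value outside its range is refused whole. The fingers move at their own pace and stop on an object; FORCE is the grip in N (left out, the last holds). Time passes only in rows, so rows that repeat a pose let the fingers close. It gives the time, the measured TCP pose, the force and the opening at its end, in the units of the state.
- get_state(): the state, without advancing time (a new reading comes with each control period).
- get_image(name): name is "scene" or "top" or "wrist"; returns a dict with "color" (384x512x3 uint8, blue, green, red), "mtx" (3x3 intrinsics, pixels), "k1" (the pictures are not rectified: a ray, as slopes to the right and down, at radius r is drawn at 1 + k1 r^2 times it, then the intrinsics apply), "R" (3x3) and "t" (3): a world point X has camera coordinates R X + t; the wrist camera has in their place "tool_from_camera" (4x4, takes a point from camera to tool coordinates, whose origin is the TCP and whose axes are the tool frame's). Camera axes: x right, y down, z forward; pixel columns grow to the right and rows downward; lengths in m; the calibration is good to about 2 mm. A picture is of the moment at which its call begins: read the wrist's pose just before it. There is no depth.
- sign_off(): hands the job in, once; it reports no verdict.
The state is a dict: "clock": time; "qpos": joint angles; "qd": joint speeds; "effort": joint torques, N m; "position": TCP position; "ee_rot": TCP orientation; "contact_force": force on the tool from outside, world axes, zero at the start; "moment": the same for the moment, N m; "width": finger opening in m.
Only numpy, scipy, OpenCV 4.12 (cv2) and the standard library are available. Lean on these libraries where they do the work, as an engineer would, in place of code of your own. Each camera call takes 0.05 s, during which the arm holds its last target.

## Task

The hinged clear hood over the condiment tray is held up by a ratchet. Gently press the thumb pad on the tail of the pawl, just far enough to lift its nose out of the toothed wheel, and let the hood sink by its own weight; as soon as its pointer has gone down past the mark on the arc, let go, so that the pawl drops back between the teeth and locks the hood there, with the pointer at or just below the mark. Do not touch the hood, do not force the pad against its stop, and leave the mark and the other things on the counter as they are.

Things in the scene. Friction and masses are not known exactly. Their poses are not given: they have to be found in the camera images.
- stand: Fixed steel stand (0.23 m deep, 0.4 m wide). Origin on the counter under the toothed wheel; x along the hood's shaft, from hood to wheel (away from the robot at yaw 0), y towards the tray, z up. Shaft 115 mm up. Wheel: 96 mm across, 12 thick, 30 teeth 6 mm deep, at x = 0. Hood: x -170 to -30. Orange tray 190 x 180, 45 high, centre x -105, y 155. The pawl's tail reaches out to y -150.
- hood_edge (a point): Middle of the hood's outer edge, 165 mm from the shaft (outermost 171 mm). The hood is a clear panel in a steel frame, 140 mm wide, about 0.5 to 1 kg, fixed to the shaft together with the toothed wheel and the pointer. y axis along the panel away from the shaft. The robot may touch neither hood nor wheel.
- hood (a joint): Hood angle about its shaft, rad: 0 level, larger = raised; starts at about 1.05, held by the pawl. Released, it sinks by its own weight against a damper, 0.03 to 0.2 rad/s, faster the lower it is. The pawl can hold it every 0.209 rad.
- pointer (a point): Tip of the thin dark steel pointer on the wheel's outer face, 70 mm from the shaft, in line with the hood panel.
- mark (a joint): Angle of the mark about the shaft, rad, counted like the hood's: when both are equal the pointer stands at the mark. 0.4 to 0.8. It stays where it was set.
- mark_tip (a point): Inner end of the mark, a dark steel clip (20 mm long, 5 mm thick) on the aluminium arc round the wheel, 74 mm from the shaft. Its y axis points away from the shaft, z along the arc, upwards.
- pawl (a joint): Pawl angle, rad: 0.01 to 0.02 with the nose fully down between two teeth (up to 0.08 while riding on a tooth), wheel free above 0.09, hard rubber stop at 0.135. A spring brings it down; holding it up takes about 4 to 7 N at the pad, breaking it loose from the loaded tooth up to about 8 N.
- pad_foot (a point): Point on top of the pawl's tail, 70 mm from its pivot, from which the thumb pad's thin stem stands straight up. Pad: black disc, 30 mm across, 6 thick. The stem is screwed in by hand: the pad's top is 16 to 32 mm above this point, not measured, to be felt for. Pressed straight down with closed fingertips, 5 mm of travel lifts the nose clear, 3 mm more meets the hard stop.
- tumbler_a: Bystander: bluish glass tumbler, 70 mm across, 115 mm high; origin at the centre of its underside.
- tumbler_b: Bystander: a second such tumbler, on the far side of the stand.
- bowl: Bystander: white bowl, 124 mm across, 60 mm high; origin at the centre of its underside.
- tray_bowl: Bystander: small white bowl in the tray under the hood, 96 mm across, 45 mm high; origin at the centre of its underside.
- jar: Bystander: white jar with a green lid, 84 mm across, 110 mm high; origin at the centre of its underside.
- pot: Bystander: steel pot, 100 mm across, 85 mm high; origin at the centre of its underside.
- bamboo_cup: Bystander: brown bamboo cup, 80 mm across, 90 mm high; origin at the centre of its underside.

How it is judged:
By the outcome, as a careful person would: the job done as asked, in the order asked, and still so for the second after the job is handed in, with the robot touching nothing.
It also fails if it takes over 54 s, if anything falls off the work surface, if the arm or the gripper's body presses on something with over 40 N, if the wrist force passes 120 N, or if a joint passes its speed limit or range.

## Working session

There is one attempt and no reset: what is moved stays moved. The work goes in short steps, Python scripts to look and compute and a shell command to move; the robot and the scene stay as the last step left them, time stands still between calls to the robot, and variables do not carry over. Pictures are saved under pics/ and viewed, and the job is handed in when it is done.

```bash
mkdir -p pics; ls; python3 - <<'E'
from rig import *
import cv2
s=get_state();print({k:s[k] for k in ['clock','position','ee_rot','contact_force','width']},grasp_offset)
for n in ['scene','top','wrist']:
    im=get_image(n);cv2.imwrite(f'pics/{n}0.png',im['color'])
    print(n,im['mtx'],im['k1'],im.get('R'),im.get('t'),im.get('tool_from_camera'))
E
```

```text
pics
{'clock': 0.0, 'position': array([0.16133982, 0.55135501, 0.23045867]), 'ee_rot': array([-0.6993294 ,  0.70056596, -0.1005347 ,  0.10019236]), 'contact_force': array([ 0.14756763, -0.70604728, -0.22152981]), 'width': 0.08535688453521446} 0.0187
scene [[478.35688576   0.         253.18090124]
 [  0.         478.35688576 201.24431509]
 [  0.           0.           1.        ]] -0.132163198879654 [[-0.28694315  0.95786556  0.01253789]
 [ 0.80853968  0.24918795 -0.533075  ]
 [-0.51373848 -0.14282484 -0.84597508]] [ 0.22825188 -0.40200584  1.71787486] None
top [[480.0621605    0.         247.04177975]
 [  0.         480.0621605  194.83127996]
 [  0.           0.           1.        ]] -0.13039719476967354 [[ 0.01419192 -0.99965572  0.02206882]
 [-0.99631243 -0.01600535 -0.08429334]
 [ 0.08461754 -0.02079116 -0.99619657]] [-0.08489565  0.62061826  1.48964314] None
wrist [[307.34025869   0.         259.72777074]
 [  0.         307.34025869 193.29795925]
 [  0.           0.           1.        ]] 0.021990066995367288 None None [[ 9.55622106e-04  9.65854360e-01  2.59083851e-01 -6.54528898e-02]
 [-6.23589105e-04 -2.59083343e-01  9.65854768e-01 -1.42389421e-01]
 [ 9.99999349e-01 -1.08455403e-03  3.54710485e-04 -5.39158066e-04]
 [ 0.00000000e+00  0.00000000e+00  0.00000000e+00  1.00000000e+00]]
```

View pics/scene0.png

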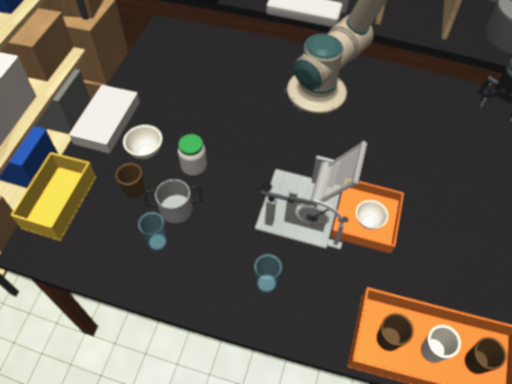

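View pics/top0.png

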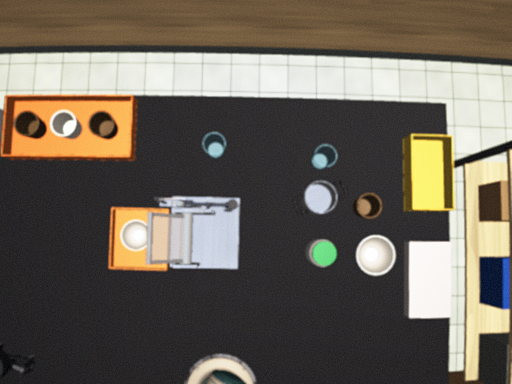

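View pics/wrist0.png

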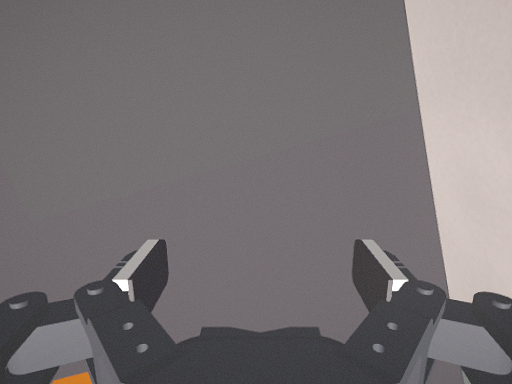

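```bash
python3 - <<'E'
import cv2
a=cv2.imread('pics/scene0.png')[135:260,245:415];cv2.imwrite('pics/sc.png',cv2.resize(a,None,fx=4.7,fy=4.7,interpolation=cv2.INTER_CUBIC))
a=cv2.imread('pics/top0.png')[180:285,95:255];cv2.imwrite('pics/tc.png',cv2.resize(a,None,fx=5,fy=5,interpolation=cv2.INTER_CUBIC))
E
```

```text
(no output)
```

View pics/sc.png

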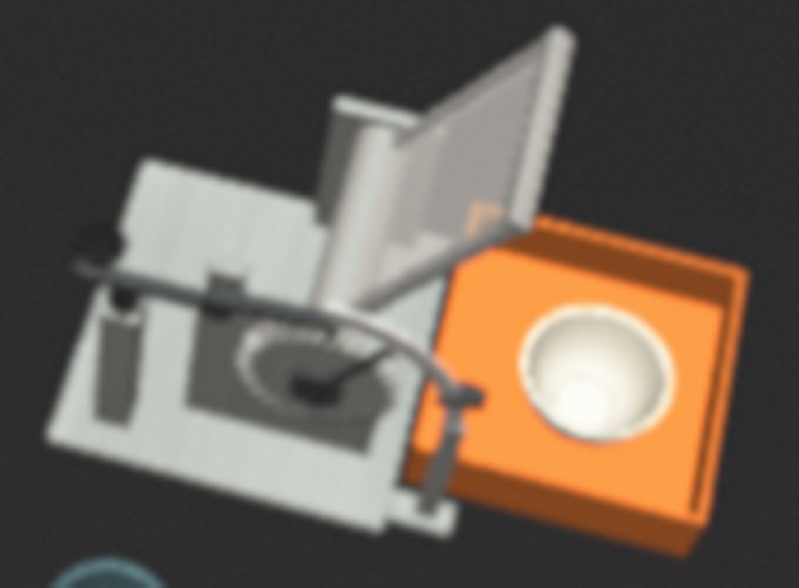

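View pics/tc.png

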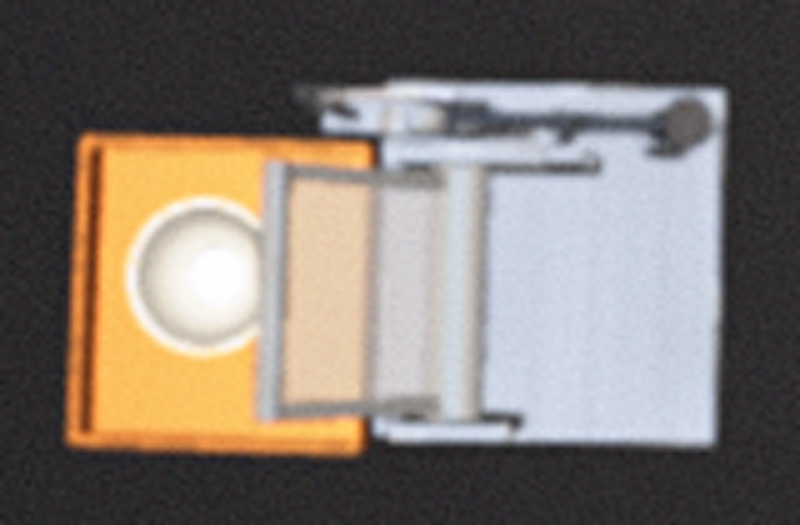

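```bash
cat > h.py <<'E'
import numpy as np,cv2
from scipy.optimize import least_squares
from rig import *
C={n:get_image(n) for n in ['scene','top']} if 0 else None
import pickle,os
if not os.path.exists('cal.pkl'):
    C={n:get_image(n) for n in ['scene','top','wrist']}
    for c in C.values(): c.pop('color')
    pickle.dump(C,open('cal.pkl','wb'))
C=pickle.load(open('cal.pkl','rb'))
def proj(n,X,Rt=None):
    c=C[n]; R,t=(c['R'],c['t']) if Rt is None else Rt
    X=np.atleast_2d(X); p=X@R.T+t; s=p[:,:2]/p[:,2:]; s=s*(1+c['k1']*(s**2).sum(1,keepdims=True))
    return s@c['mtx'][:2,:2].T+c['mtx'][:2,2]
def tri(obs,guess=(.5,.1,.1)): # obs list (name,px,Rt)
    f=lambda X:np.concatenate([proj(n,X,Rt)[0]-p for n,p,Rt in obs])
    r=least_squares(f,guess); return r.x,r.fun
def qR(q):
    w,x,y,z=q
    from scipy.spatial.transform import Rotation as Ro
    return Ro.from_quat([x,y,z,w]).as_matrix()
def wristRt(s):
    T=np.eye(4);T[:3,:3]=qR(s['ee_rot']);T[:3,3]=s['position']
    M=np.linalg.inv(T@C['wrist']['tool_from_camera']);return M[:3,:3],M[:3,3]
S=lambda x,y:np.array([245+(x+.5)/4.7-.5,135+(y+.5)/4.7-.5])
Tp=lambda x,y:np.array([95+(x+.5)/5-.5,180+(y+.5)/5-.5])
E
python3 - <<'E'
from h import *
loc=np.array([[-10,245],[-10,65],[-200,65],[-200,245]])/1000.
sc=[S(705,522),S(410,470),S(540,218),S(748,268)]
tp=[Tp(82,135),Tp(375,140),Tp(362,452),Tp(68,445)]
for a,b in zip(sc,tp): print(tri([('scene',a,None),('top',b,None)]))
def W(p,l):
    c,s=np.cos(p[2]),np.sin(p[2]); l=np.atleast_2d(l)
    return np.c_[p[0]+c*l[:,0]-s*l[:,1],p[1]+s*l[:,0]+c*l[:,1],l[:,2]]
l3=np.c_[loc,np.full(4,.045)]
f=lambda p:np.concatenate([(proj('scene',W(p,l3))-sc).ravel(),(proj('top',W(p,l3))-tp).ravel()])
r=least_squares(f,[.5,.1,0]);print(r.x,r.fun.round(1))
print('pad',tri([('scene',S(98,243),None),('top',Tp(688,122),None)]))
E
```

```text
(array([0.57628522, 0.34961456, 0.04847201]), array([-0.09807105, -0.00222278, -0.10841253,  0.00885478]))
(array([0.57760628, 0.17071821, 0.02066998]), array([-0.50568109, -0.0229595 , -0.54807951,  0.07700052]))
(array([0.37859551, 0.19424682, 0.02976589]), array([-7.35086167, -0.23375399, -7.36944632,  0.95941046]))
(array([0.38356312, 0.35249881, 0.04711078]), array([-0.02019604, -0.00019633, -0.0206248 ,  0.00174554]))
[ 0.58206214  0.10810106 -0.02789664] [  0.7   1.7   2.   -4.9 -11.7  -2.9   1.5   2.3  -0.9  -0.8  -2.5   0.8
  -3.1  -0.3  -1.7  -1.8]
pad (array([ 0.58182045, -0.03165114,  0.18753644]), array([ 0.32829377,  0.02344895,  0.34357712, -0.07022286]))
```

```bash
python3 - <<'E'
from h import *
loc=np.array([[-10,245],[-10,65],[-200,65],[-200,245]])/1000.
sc=[S(705,522),S(410,470),S(540,218),S(748,268)]
tp=[Tp(82,135),Tp(375,140),Tp(362,452),Tp(68,445)]
def W(p,l):
    c,s=np.cos(p[2]),np.sin(p[2]); l=np.atleast_2d(l)
    return np.c_[p[0]+c*l[:,0]-s*l[:,1],p[1]+s*l[:,0]+c*l[:,1],l[:,2]]
l3=np.c_[loc,np.full(4,.045)]
w=np.array([1,1,0,0,0,0,1,1,1,1,1,1,1,1,1,1])
f=lambda p:w*np.concatenate([(proj('scene',W(p,l3))-sc).ravel(),(proj('top',W(p,l3))-tp).ravel()])
r=least_squares(f,[.5,.1,0],loss='soft_l1');print(r.x,r.fun.round(1))
s=get_state();print(qR(s['ee_rot']).round(3))
for n in('scene','top'):print(-C[n]['R'].T@C[n]['t'])
p=r.x
for x in(.01,.02):
  for nm,rad,px in (('ptr',.07,S(390,348)),('mark',.074,S(450,397))):
    g=lambda a:(proj('scene',W(p,[[x,rad*np.cos(a[0]),.115+rad*np.sin(a[0])]]))[0]-px)
    q=least_squares(g,[.8]);print(x,nm,q.x,q.fun)
E
```

```text
[ 0.58335773  0.10483736 -0.00551562] [-0.3  0.1  0.  -0.  -0.  -0.  -0.8  0.6  0.1  0.6 -1.4  0.9 -0.6 -0.2
  0.7 -0.4]
[[ 0.96  -0.     0.281]
 [-0.281 -0.001  0.96 ]
 [-0.    -1.    -0.001]]
[1.27307139 0.12689559 1.23611827]
[ 0.49348459 -0.0439618   1.53816491]
0.01 ptr [1.04335924] [ 0.01927909 -0.03069356]
0.01 mark [0.299698] [-1.92556191  0.45579509]
0.02 ptr [1.07995286] [-1.5628038   2.63780065]
0.02 mark [0.42896149] [-3.38423159  1.55988493]
```

```bash
python3 -m jog '[255,0,-6,0,0,0,0, 255,0,-12,0,0,0,0, 255,4,-17,-2.2,0,1.2,0, 255,9,-18,-5,0,2.4,0, 255,14,-18,-7.8,0,3.7,0, 255,19,-18,-10.6,0,5,0, 255,24,-18,-13.4,0,6.3,0, 255,29,-18,-16.2,0,7.6,0, 255,34,-18,-19,0,8.9,0, 255,39,-18,-21.8,0,10.2,0, 255,44,-18,-24.6,0,11.5,0, 255,49,-18,-27.4,0,12.8,0]'; python3 -c "
from rig import *
from h import qR
s=get_state();print(s['clock'],s['qpos'],s['position'],qR(s['ee_rot']).round(3))"
```

```text
clock: 1.8
position: [0.5559, 0.1497, 0.4113]
ee_rot: [0.359, -0.358, 0.61, -0.609]
contact_force: [1.2, 0.1, 0.8]
width: -0.0002
1.8 [1.41972390e-01 2.35316417e-01 1.13023483e+00 4.75281690e-04
 1.77569080e+00 6.49421369e-01] [0.55592037 0.14973661 0.41133682] [[-0.486  0.     0.874]
 [-0.874  0.001 -0.486]
 [-0.001 -1.    -0.   ]]
```

```bash
python3 -m jog '[255,1.5,0,4,0,1.3,0, 255,3,1,8,0,2.6,0, 255,4.5,2,12,0,3.9,0, 255,5.4,3,14.9,0,5.2,0, 255,5.4,4,14.9,0,6.4,0, 255,5.4,5,14.9,0,7.6,0, 255,5.4,5,14.9,0,7.6,0]'; python3 - <<'E'
from h import *
s=get_state();im=get_image('wrist')['color'];cv2.imwrite('pics/w1.png',im);pickle.dump(s,open('w1.pkl','wb'))
print(s['clock'],s['qpos'],s['position'],qR(s['ee_rot']).round(3))
E
```

```text
clock: 2.68
position: [0.6593, 0.0321, 0.3601]
ee_rot: [0.003, -0.004, 0.707, -0.707]
contact_force: [-1.1, -0.9, -0.1]
width: -0.0
2.675 [-5.66888897e-02  3.77006594e-01  1.04577283e+00  1.30050490e-04
  1.72114668e+00  1.50396756e+00] [0.65925001 0.03214637 0.36014067] [[-1.    -0.002  0.01 ]
 [-0.01   0.    -1.   ]
 [ 0.002 -1.    -0.   ]]
```

View pics/w1.png

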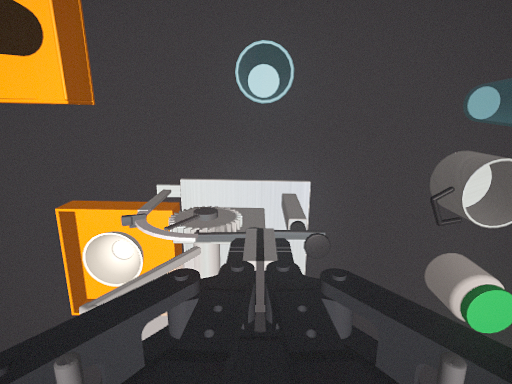

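```bash
python3 -m jog '[255,-0.3,1,1,0,0,-1, 255,-0.5,2.5,2.5,0,0,-2, 255,-1,4,4,0,0,-3, 255,-1,5,5,0,0,-4, 255,-1,5,5,0,0,-4, 255,-1,5,5,0,0,-4]'; python3 - <<'E'
from h import *
s=get_state();im=get_image('wrist')['color'];cv2.imwrite('pics/w2.png',im);pickle.dump(s,open('w2.pkl','wb'))
print(s['clock'],s['qpos'],s['position'],qR(s['ee_rot']).round(3))
E
```

```text
clock: 3.48
position: [0.6699, -0.0172, 0.3126]
ee_rot: [0.191, 0.197, -0.679, 0.681]
contact_force: [-0.8, 1.0, 0.6]
width: 0.0006
3.475 [-0.09860094  0.76293691  0.59409598 -0.07829746  2.33610542  1.42403685] [ 0.66987251 -0.01718727  0.31259641] [[-0.85  -0.527  0.01 ]
 [-0.009 -0.005 -1.   ]
 [ 0.527 -0.85  -0.001]]
```

View pics/w2.png

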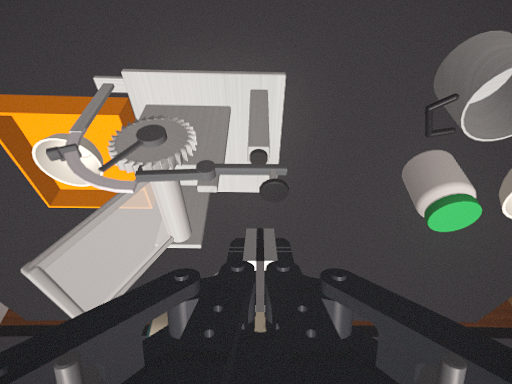

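Excellent view: wheel with pointer tip around (102,170), mark around (63,153), pad disc at (274,188). Enlarging.

```bash
python3 - <<'E'
import cv2
a=cv2.imread('pics/w2.png')
cv2.imwrite('pics/w2a.png',cv2.resize(a[110:215,30:150],None,fx=5,fy=5,interpolation=cv2.INTER_CUBIC))
cv2.imwrite('pics/w2b.png',cv2.resize(a[140:220,190:310],None,fx=6,fy=6,interpolation=cv2.INTER_CUBIC))
a=cv2.imread('pics/w1.png')
cv2.imwrite('pics/w1b.png',cv2.resize(a[200:270,260:350],None,fx=8,fy=8,interpolation=cv2.INTER_CUBIC))
E
```

```text
(no output)
```

View pics/w2a.png

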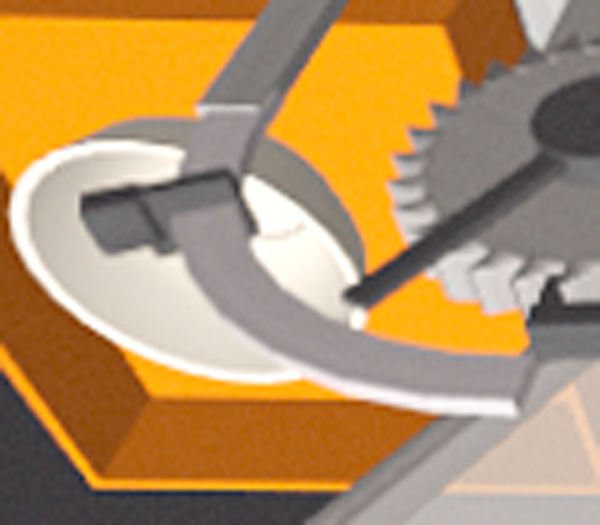

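View pics/w2b.png

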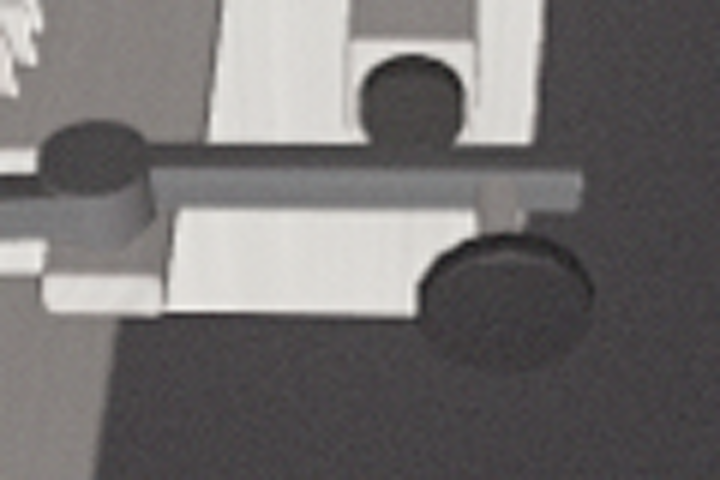

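View pics/w1b.png

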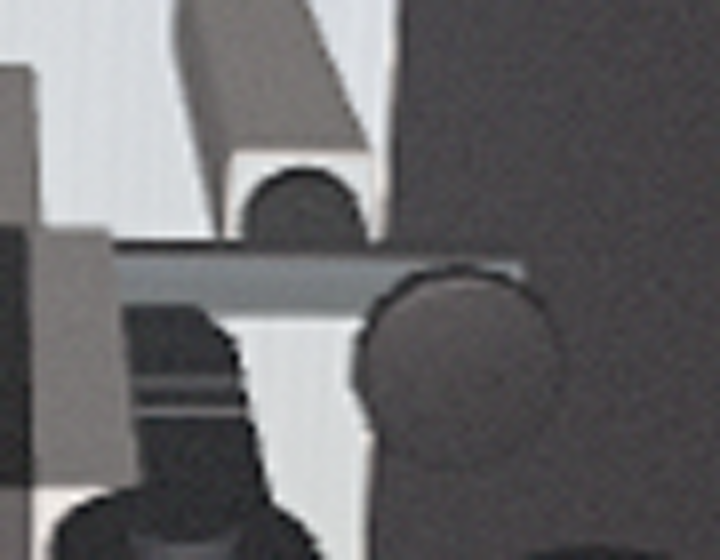

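```bash
cat >> h.py <<'E'
C['wrist']['R']=None
P=np.array([0.58336,0.10484,-0.0055])
def W(p,l):
    c,s=np.cos(p[2]),np.sin(p[2]); l=np.atleast_2d(l)
    return np.c_[p[0]+c*l[:,0]-s*l[:,1],p[1]+s*l[:,0]+c*l[:,1],l[:,2]]
def ang(px,rad,Rt,n='wrist',p=P):
    g=lambda a:(proj(n,W(p,[[a[1],rad*np.cos(a[0]),.115+rad*np.sin(a[0])]]),Rt)[0]-px)
    q=least_squares(g,[.8,.01]);return q.x,q.fun
E
python3 - <<'E'
from h import *
s1=pickle.load(open('w1.pkl','rb'));s2=pickle.load(open('w2.pkl','rb'))
r1,r2=wristRt(s1),wristRt(s2)
print('pad',tri([('wrist',(317.5,246.5),r1),('wrist',(274.3,191.8),r2)]))
print('pad4',tri([('wrist',(317.5,246.5),r1),('wrist',(274.3,191.8),r2),('scene',S(98,243),None),('top',Tp(688,122),None)]))
print('ptr',ang((100.4,169.4),.07,r2)); print('mark',ang((79,151),.074,r2))
for dp in([.003,0,0],[0,.003,0],[0,0,.01]): print(ang((100.4,169.4),.07,r2,p=P+dp)[0],ang((79,151),.074,r2,p=P+dp)[0])
# overlay
im=cv2.imread('pics/w2.png')
pts=[]
for a in np.arange(0,1.3,.1):
  for x,rad in((.0,.048),(.012,.07),(.012,.074)):
    q=proj('wrist',W(P,[[x,rad*np.cos(a),.115+rad*np.sin(a)]]),r2)[0];cv2.circle(im,tuple(int(v*16) for v in q),16,(0,0,255),-1,shift=4)
for a in np.arange(0,6.3,.1):
    q=proj('wrist',W(P,[[.006,.048*np.cos(a),.115+.048*np.sin(a)]]),r2)[0];cv2.circle(im,tuple(int(v*16) for v in q),10,(0,255,0),-1,shift=4)
cv2.imwrite('pics/w2o.png',cv2.resize(im[100:215,30:220],None,fx=4.2,fy=4.2,interpolation=cv2.INTER_CUBIC))
E
```

```text
pad (array([ 0.58044295, -0.03184686,  0.19050393]), array([ 0.08063717,  0.02433717, -0.07238909, -0.02781113]))
pad4 (array([ 0.58111437, -0.03173019,  0.19102767]), array([ 0.09631346, -0.3349134 , -0.14379695, -0.11108883,  0.41847934,
       -0.9356365 ,  0.3575584 ,  0.09963108]))
ptr (array([1.09106464, 0.01278592]), array([ 8.52651283e-14, -2.84217094e-14]))
mark (array([0.88181988, 0.03120061]), array([5.68434189e-14, 5.68434189e-14]))
[1.09147636 0.00979826] [0.88254644 0.02822877]
[1.16140104 0.0147587 ] [0.99099497 0.03515426]
[1.09431084 0.01320425] [0.89554449 0.03219151]
```

View pics/w2o.png

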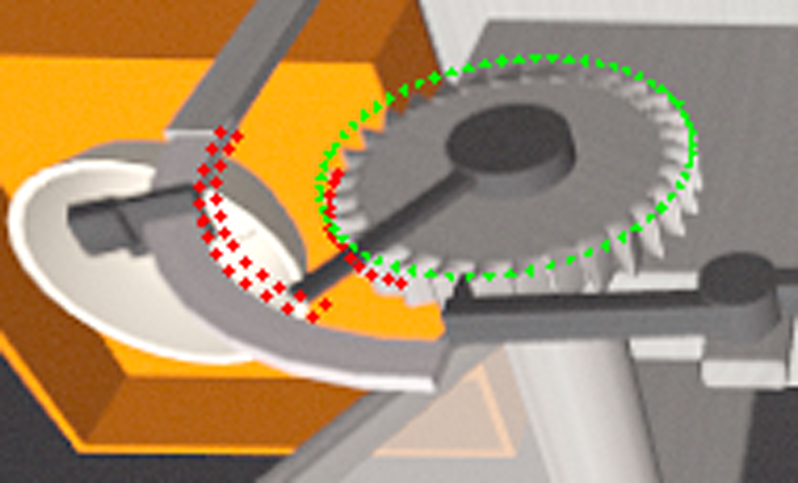

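```bash
python3 - <<'E'
import cv2
a=cv2.imread('pics/w2.png')
cv2.imwrite('pics/w2c.png',cv2.resize(a[125:185,40:110],None,fx=10,fy=10,interpolation=cv2.INTER_CUBIC))
cv2.imwrite('pics/w2d.png',cv2.resize(a[110:180,100:205],None,fx=7.5,fy=7.5,interpolation=cv2.INTER_CUBIC))
a=cv2.imread('pics/w1.png')
cv2.imwrite('pics/w1c.png',cv2.resize(a[190:250,115:250],None,fx=5.9,fy=5.9,interpolation=cv2.INTER_CUBIC))
E
```

```text
(no output)
```

View pics/w2c.png

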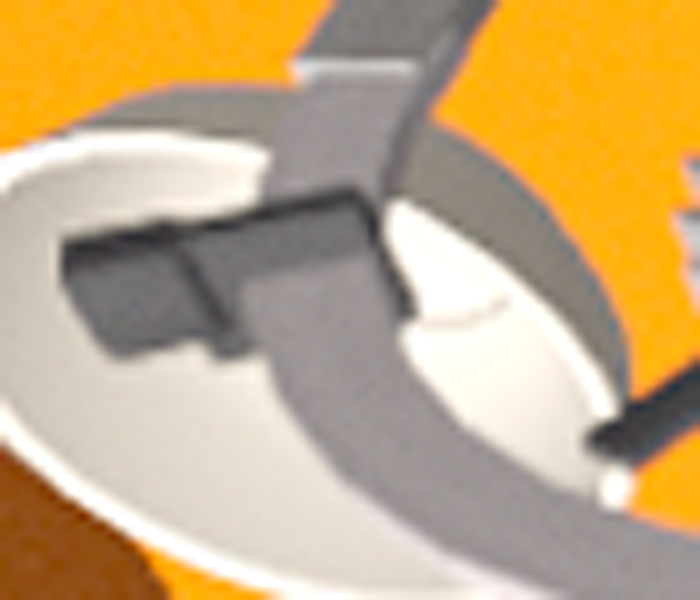

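View pics/w2d.png

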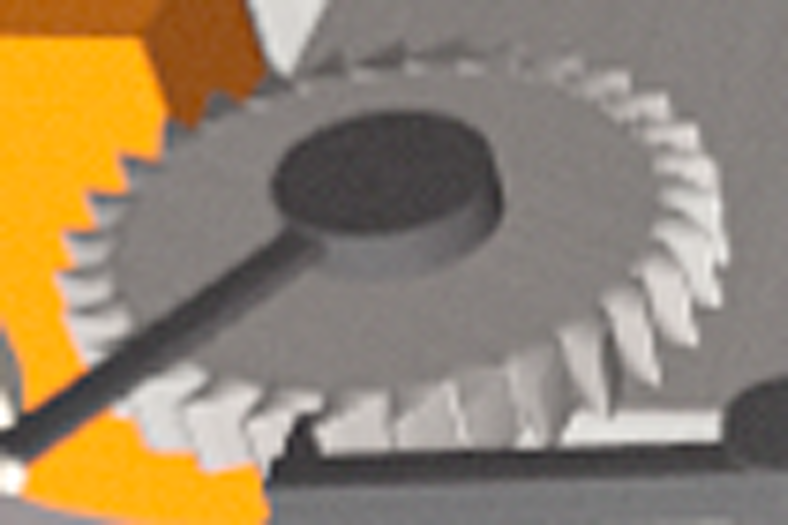

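View pics/w1c.png

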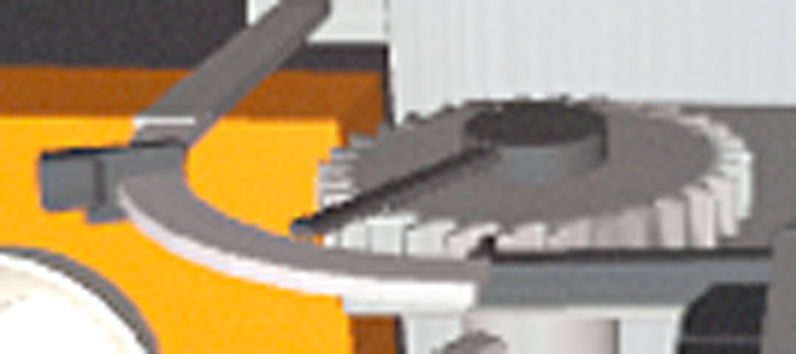

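```bash
python3 - <<'E'
from h import *
s1=pickle.load(open('w1.pkl','rb'));s2=pickle.load(open('w2.pkl','rb'))
r1,r2=wristRt(s1),wristRt(s2)
k=lambda x,y,x0,y0,f:np.array([x0+(x+.5)/f-.5,y0+(y+.5)/f-.5])
tips=[k(x,y,100,110,7.5) for x,y in [(65,237),(90,197),(122,157),(165,122),(210,95),(335,55),(400,45),(465,45),(630,75),(665,97),(695,127),(715,160)]]
c2=lambda x,y:k(x,y,40,125,10); c1=lambda x,y:k(x,y,115,190,5.9)
def f(p):
    a=np.linspace(-3.3,1.8,1500); 
    out=[]
    q=proj('wrist',W(np.array([p[0],p[1],P[2]]),np.c_[np.full(1500,.006),.048*np.cos(np.linspace(0,6.283,1500)),.115+p[2]+.048*np.sin(np.linspace(0,6.283,1500))]),r2)
    for t in tips: out.append(np.sqrt(((q-t)**2).sum(1).min()))
    out.append((p[2])*300) # z prior ~3mm
    return np.array(out)
r=least_squares(f,[P[0]-.002,P[1]-.002,0],diff_step=1e-4);print(r.x,r.fun.round(2))
sy,sz=r.x[1],.115+r.x[2]
Pn=np.array([r.x[0],r.x[1],P[2]])
for nm,a,b in(('ptr',c2(605,440),c1(302,230)),('mark front',c2(368,212),c1(184,150))):
    X,e=tri([('wrist',a,r2),('wrist',b,r1)]);
    yl=X[1]-(sy+P[2]*(X[0]-r.x[0])*1)
    print(nm,X,e.round(2),'r',np.hypot(yl,X[2]-sz),'ang',np.arctan2(X[2]-sz,yl))
print(ang(c2(605,440),.07,r2,p=Pn),ang(c2(368,212),.074,r2,p=Pn),ang(c2(385,262),.074,r2,p=Pn),Pn)
E
```

```text
[ 5.80845684e-01  1.03835048e-01 -8.29471177e-05] [ 0.1   0.37  0.04  0.23  0.41  0.04  0.05  0.45  0.13  0.02  0.11  0.08
 -0.02]
ptr [0.59325894 0.13981439 0.17271467] [ 0.27  0.12 -0.31 -0.21] r 0.06811750609569589 ang 1.0131418997578239
mark front [0.59943518 0.17156416 0.14491014] [-0.01 -0.    0.01  0.01] r 0.07416655848350107 ang 0.41632468811989687
(array([1.06677467, 0.0156668 ]), array([-4.26325641e-14, -5.68434189e-14])) (array([0.83974447, 0.03824589]), array([-1.98951966e-13, -1.13686838e-13])) (array([0.78419018, 0.03000224]), array([ 1.42108547e-14, -2.84217094e-14])) [ 0.58084568  0.10383505 -0.0055    ]
```

```bash
python3 -m jog '[255,-1.2,1,0,0,0,-0.5, 255,-2.4,2,0,0,0,-1, 255,-3.6,3,0,0,0,-1.5, 255,-4.9,4,0,0,0,-2, 255,-4.9,4,0,0,0,-2, 255,-4.9,4,0,0,0,-2]'; python3 - <<'E'
from h import *
s=get_state();im=get_image('wrist')['color'];cv2.imwrite('pics/w3.png',im);pickle.dump(s,open('w3.pkl','wb'))
print(s['clock'],s['qpos'],s['position'],qR(s['ee_rot']).round(3))
E
```

```text
clock: 4.28
position: [0.6898, -0.0171, 0.2548]
ee_rot: [0.283, 0.289, -0.645, 0.648]
contact_force: [-0.3, -0.4, 0.1]
width: -0.0
4.275 [-0.08766992  1.00765865  0.35685557 -0.13968122  2.6030804   1.38567058] [ 0.68979762 -0.01708949  0.25480795] [[-0.673 -0.74   0.009]
 [-0.006 -0.007 -1.   ]
 [ 0.74  -0.673  0.   ]]
```

View pics/w3.png

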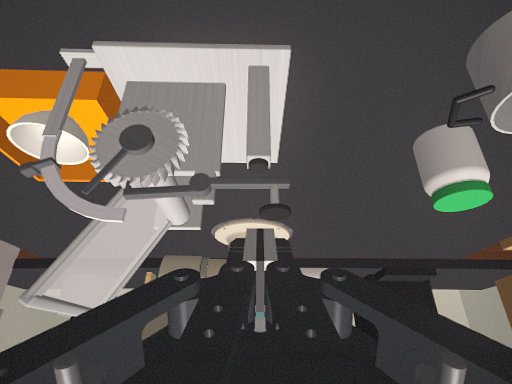

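```bash
python3 - <<'E'
import cv2
a=cv2.imread('pics/w3.png')
cv2.imwrite('pics/w3a.png',cv2.resize(a[140:205,15:100],None,fx=9,fy=9,interpolation=cv2.INTER_CUBIC))
cv2.imwrite('pics/w3d.png',cv2.resize(a[100:190,80:195],None,fx=6.5,fy=6.5,interpolation=cv2.INTER_CUBIC))
E
```

```text
(no output)
```

View pics/w3a.png

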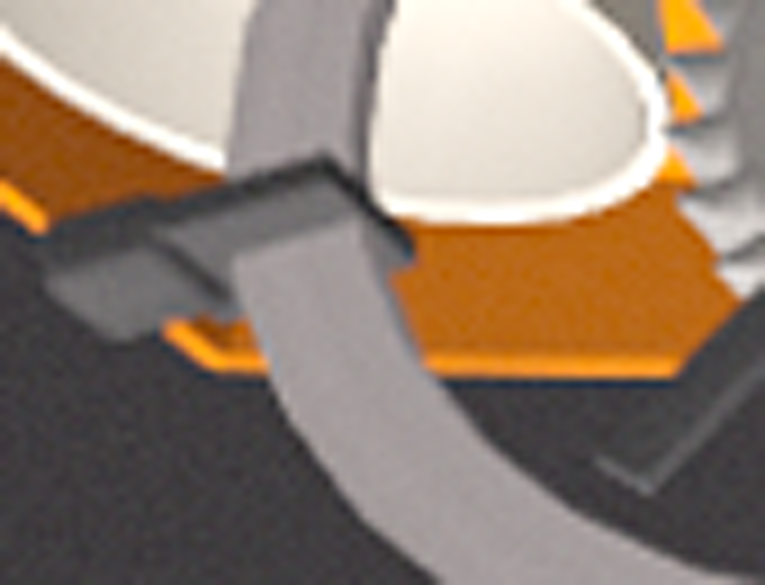

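View pics/w3d.png

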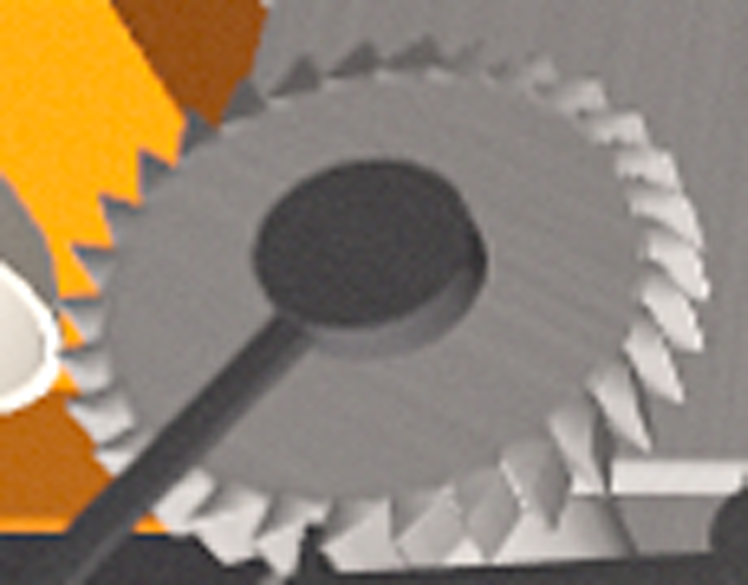

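```bash
cat > fit.py <<'E'
from h import *
ss=[pickle.load(open(f'w{i}.pkl','rb')) for i in(1,2,3)]
r1,r2,r3=[wristRt(s) for s in ss]
k=lambda x,y,x0,y0,f:np.array([x0+(x+.5)/f-.5,y0+(y+.5)/f-.5])
t2=[k(x,y,100,110,7.5) for x,y in [(65,237),(90,197),(122,157),(165,122),(210,95),(335,55),(400,45),(465,45),(630,75),(665,97),(695,127),(715,160)]]
t3=[k(x,y,80,100,6.5) for x,y in [(60,300),(78,247),(105,200),(142,150),(188,115),(240,82),(300,58),(370,42),(435,38),(545,60),(600,85),(640,118)]]
c2=lambda x,y:k(x,y,40,125,10); c1=lambda x,y:k(x,y,115,190,5.9); c3=lambda x,y:k(x,y,15,140,9)
ob_p=[(r1,c1(302,230)),(r2,c2(605,440)),(r3,c3(625,472))]
ob_m=[(r1,c1(184,150)),(r2,c2(368,212)),(r3,c3(332,178))]
th=np.linspace(0,2*np.pi,1500)
def f(p):
    st=np.array([p[0],p[1],P[2]]);z=.115+p[2];out=[]
    for rr,tt in((r2,t2),(r3,t3)):
        q=proj('wrist',W(st,np.c_[np.full(1500,.006),.048*np.cos(th),z+.048*np.sin(th)]),rr)
        out+=[np.sqrt(((q-t)**2).sum(1).min())*.5 for t in tt]
    for rr,px in ob_p: out+=list(proj('wrist',W(st,[[p[4],.07*np.cos(p[3]),z+.07*np.sin(p[3])]]),rr)[0]-px)
    for rr,px in ob_m: out+=list(proj('wrist',W(st,[[p[6],.074*np.cos(p[5]),z+.074*np.sin(p[5])]]),rr)[0]-px)
    out.append(p[2]*500)
    return np.array(out)
r=least_squares(f,[.5808,.1038,0,1.04,.012,.45,.018],diff_step=1e-4)
print(r.x.round(4));print(r.fun.round(2))
J=r.jac;print('sd',np.sqrt(np.diag(np.linalg.inv(J.T@J)))[[3,5]])
for nm,ob in(('p',ob_p),('m',ob_m)):
    X,e=tri([('wrist',b,a) for a,b in ob]);yl=X[1]-(r.x[1]+P[2]*(X[0]-r.x[0]));zz=X[2]-.115-r.x[2]
    print(nm,X,e.round(2),np.hypot(yl,zz),np.arctan2(zz,yl))
E
python3 fit.py
```

```text
[ 5.8010e-01  1.0450e-01 -1.0000e-03  1.0616e+00  1.4300e-02  4.2880e-01
  1.9400e-02]
[ 0.01  0.23  0.03  0.1   0.2   0.04  0.03  0.17  0.18  0.14  0.12  0.23
  0.15  0.28  0.29  0.09  0.06  0.11  0.11  0.11  0.11  0.08  0.06  0.03
  0.08 -0.5   0.18  0.82 -0.36 -0.14 -0.11 -0.37 -0.3  -0.41  0.92  0.24
 -0.48]
sd [0.01830495 0.02732108]
p [0.59431481 0.1387114  0.17479115] [ 0.06 -0.4   0.26  0.76 -0.28 -0.37] 0.0697480525921124 1.0570485681521513
m [0.59947148 0.1722166  0.14447128] [-0.4  -0.14 -0.49 -0.3   0.73  0.17] 0.07432329819691894 0.4217427516290707
```

```bash
cat > plan.py <<'E'
from h import *
from scipy.spatial.transform import Rotation as Ro
import sys
def Rt(lx,ly): # lean deg toward +x, toward -y (body)
    y=np.array([-np.tan(np.radians(lx)),np.tan(np.radians(ly)),-1]);y/=np.linalg.norm(y)
    x=np.array([-1.,0,0]);x-=y*(x@y);x/=np.linalg.norm(x);return np.c_[x,y,np.cross(x,y)]
def plan(T,R):
    s=get_state();R0=qR(s['ee_rot']);d=R0.T@(np.array(T)-s['position'])*100
    rv=np.degrees(Ro.from_matrix(R0.T@R).as_rotvec())/8
    print('now',s['position'].round(4),'shift cm',d.round(2),'turn',rv.round(2))
if __name__=='__main__':
    R=Rt(10,22);print(R.round(3))
    plan([.577,-.026,.30],R);plan([.577,-.026,.215],R)
    # predicted view
    s=dict(get_state());
    for h in(0,.4,.6,.8,1.05):
        T=np.eye(4);T[:3,:3]=R;T[:3,3]=[.577,-.026,.187];M=np.linalg.inv(T@C['wrist']['tool_from_camera'])
        print(h,proj('wrist',[[.594,.1045+.07*np.cos(h),.115+.07*np.sin(h)],[.597,.1045+.074*np.cos(h),.115+.074*np.sin(h)]],(M[:3,:3],M[:3,3])).round(0).tolist())
E
python3 plan.py
```

```text
[[-0.987 -0.161  0.   ]
 [-0.06   0.37  -0.927]
 [ 0.15  -0.915 -0.375]]
now [ 0.6898 -0.0172  0.2553] shift cm [10.9   5.33  0.79] turn [-2.49 -1.28  4.75]
now [ 0.6898 -0.0172  0.2553] shift cm [ 4.62 11.05  0.78] turn [-2.49 -1.28  4.75]
0 [[82.0, 140.0], [78.0, 137.0]]
0.4 [[58.0, 149.0], [52.0, 145.0]]
0.6 [[49.0, 154.0], [42.0, 150.0]]
0.8 [[44.0, 159.0], [36.0, 156.0]]
1.05 [[43.0, 166.0], [35.0, 163.0]]
```

```bash
python3 -m jog '[255,2.5,0,0,-0.4,-0.2,0.8, 255,5,1,0.2,-0.8,-0.4,1.6, 255,7,2,0.4,-1.2,-0.6,2.4, 255,9,3.5,0.6,-1.7,-0.9,3.2, 255,10.9,5.3,0.8,-2.1,-1.1,4, 255,10.9,5.3,0.8,-2.5,-1.3,4.75, 255,10.9,5.3,0.8,-2.5,-1.3,4.75, 255,10.9,5.3,0.8,-2.5,-1.3,4.75]'; python3 - <<'E'
from plan import *
s=get_state();im=get_image('wrist')['color'];cv2.imwrite('pics/w4.png',im);pickle.dump(s,open('w4.pkl','wb'))
print(s['qpos'].round(2),s['contact_force']);plan([.577,-.026,.205],Rt(10,22))
E
```

```text
clock: 5.32
position: [0.5783, -0.0263, 0.2984]
ee_rot: [-0.046, -0.069, 0.826, -0.557]
contact_force: [0.5, 0.6, 0.6]
width: 0.0
[-0.35  0.39  1.25  0.3   1.79  1.21] [0.46027081 0.55965744 0.56621586]
now [ 0.5787 -0.0261  0.2976] shift cm [-1.26  8.49  3.47] turn [0.01 0.01 0.04]
```

View pics/w4.png

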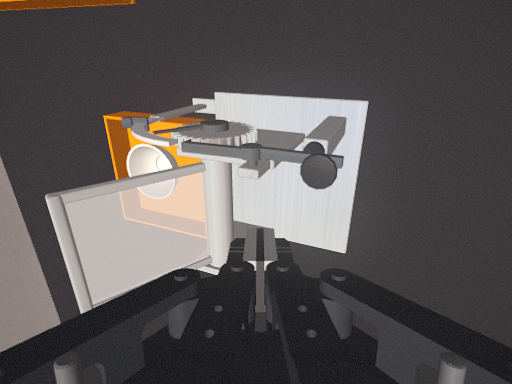

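```bash
python3 -m jog '[255,-0.4,2.8,1.1,0,0,0, 255,-0.8,5.6,2.3,0,0,0, 255,-1.2,8.4,3.4,0,0,0, 255,-1.2,8.4,3.4,0,0,0, 255,-1.2,8.4,3.4,0,0,0]'; python3 - <<'E'
from plan import *
r=[wristRt(pickle.load(open(f'w{i}.pkl','rb'))) for i in(1,2,3,4)]
print(tri([('wrist',(317.5,246.5),r[0]),('wrist',(274.3,191.8),r[1]),('wrist',(319,171.5),r[3])]))
s=get_state();im=get_image('wrist')['color'];cv2.imwrite('pics/w5.png',im);pickle.dump(s,open('w5.pkl','wb'))
a=cv2.resize(get_image('scene')['color'][150:240,235:345],None,fx=6,fy=6,interpolation=cv2.INTER_CUBIC);cv2.imwrite('pics/s5.png',a)
print(s['qpos'].round(2),s['contact_force'])
E
```

```text
clock: 6.0
position: [0.5771, -0.0256, 0.206]
ee_rot: [-0.046, -0.07, 0.827, -0.556]
contact_force: [0.6, -0.1, -0.2]
width: 0.0002
(array([ 0.58107527, -0.03211039,  0.19068934]), array([ 0.383985  , -0.43037469,  0.22922478, -0.33081203, -0.51934002,
        0.4776577 ]))
[-0.35  0.43  1.41  0.3   1.6   1.15] [ 0.63179092 -0.05833452 -0.24656485]
```

View pics/w5.png

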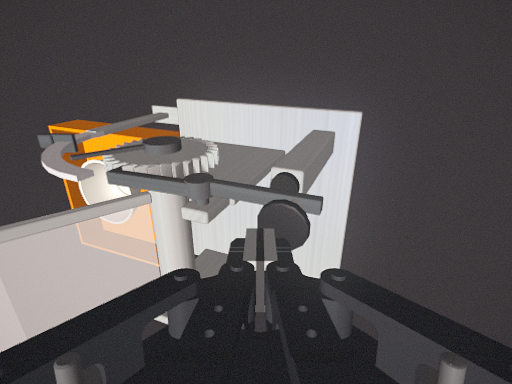

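View pics/s5.png

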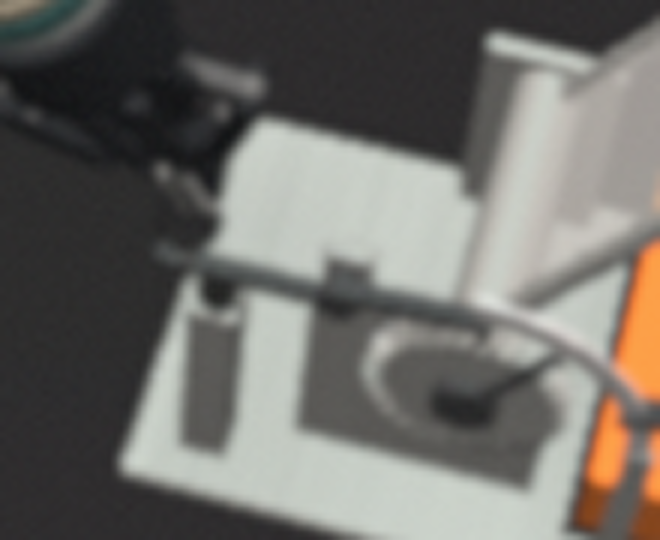

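```bash
python3 -m jog '[255,-0.03,0.18,0.08,0,0,0, 255,-0.06,0.37,0.15,0,0,0, 255,-0.09,0.55,0.23,0,0,0, 255,-0.09,0.55,0.23,0,0,0]'; python3 -m jog '[255,-0.015,0.09,0.04,0,0,0,255,-0.015,0.09,0.04,0,0,0]';python3 -m jog '[255,-0.015,0.09,0.04,0,0,0,255,-0.015,0.09,0.04,0,0,0]'
```

```text
clock: 6.6
position: [0.5757, -0.026, 0.1994]
ee_rot: [-0.047, -0.069, 0.827, -0.556]
contact_force: [0.4, -0.2, -0.7]
width: 0.0003
clock: 6.85
position: [0.5758, -0.0261, 0.1985]
ee_rot: [-0.047, -0.069, 0.827, -0.556]
contact_force: [0.8, 0.1, -1.0]
width: -0.0001
clock: 7.1
position: [0.5758, -0.0261, 0.1975]
ee_rot: [-0.047, -0.069, 0.827, -0.556]
contact_force: [0.2, 0.1, -0.4]
width: 0.0001
```

```bash
for i in 1; do :; done; python3 -m jog '[255,-0.015,0.09,0.04,0,0,0,255,-0.015,0.09,0.04,0,0,0]'|sed -n '2p;4p'; python3 -m jog '[255,-0.015,0.09,0.04,0,0,0,255,-0.015,0.09,0.04,0,0,0]'|sed -n '2p;4p'
```

```text
position: [0.5758, -0.0261, 0.1965]
contact_force: [1.0, 0.5, -0.6]
position: [0.5758, -0.0261, 0.1955]
contact_force: [-0.3, 0.5, 0.6]
```

```bash
python3 -m jog '[255,-0.015,0.09,0.04,0,0,0,255,-0.015,0.09,0.04,0,0,0]'|sed -n '2p;4p'
```

```text
position: [0.5759, -0.0261, 0.1945]
contact_force: [-0.4, -0.9, 0.4]
```

```bash
python3 -m jog '[255,-0.015,0.09,0.04,0,0,0,255,-0.015,0.09,0.04,0,0,0]'|sed -n '2p;4p'; python3 - <<'E'
from h import *
cv2.imwrite('pics/w6.png',cv2.resize(get_image('wrist')['color'][90:290,150:370],None,fx=3,fy=3,interpolation=cv2.INTER_CUBIC))
E
```

```text
position: [0.576, -0.0262, 0.194]
contact_force: [0.3, -0.2, 2.4]
```

View pics/w6.png

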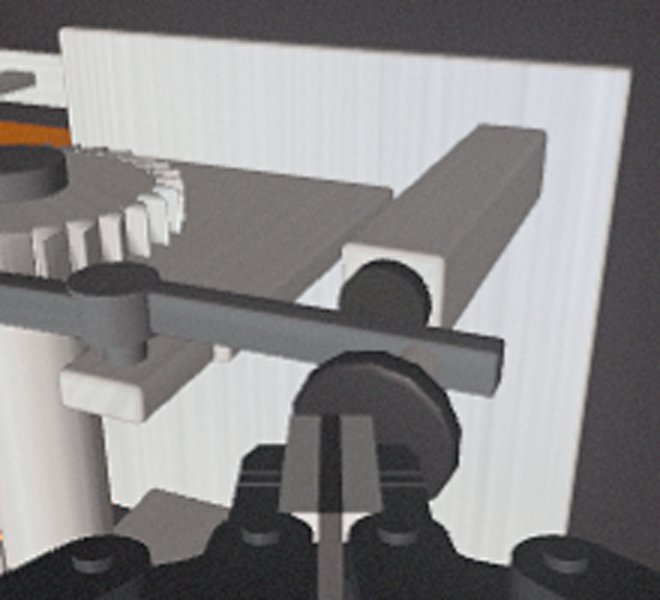

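```bash
python3 -m jog '[255,-0.015,0.09,0.04,0,0,0,255,-0.03,0.18,0.08,0,0,0,255,-0.03,0.18,0.08,0,0,0]'|sed -n '1,2p;4p'; python3 -m jog '[255,-0.015,0.09,0.04,0,0,0,255,-0.015,0.09,0.04,0,0,0]'|sed -n '1,2p;4p'
```

```text
clock: 8.52
position: [0.576, -0.0268, 0.1918]
contact_force: [-0.1, -2.5, 4.5]
clock: 8.78
position: [0.576, -0.0272, 0.1907]
contact_force: [-0.8, -4.1, 5.2]
```

```bash
python3 -m jog '[255,-0.015,0.09,0.04,0,0,0,255,-0.015,0.09,0.04,0,0,0]'|sed -n '1,2p;4p'; python3 -m jog '[255,-0.015,0.09,0.04,0,0,0,255,-0.015,0.09,0.04,0,0,0]'|sed -n '1,2p;4p'; python3 - <<'E'
from h import *
s=get_state();im=get_image('wrist')['color'];pickle.dump((s,im),open('p0.pkl','wb'))
a=np.hstack([cv2.resize(im[100:250,0:130],None,fx=3,fy=3,interpolation=cv2.INTER_CUBIC),cv2.resize(im[100:250,180:310],None,fx=3,fy=3,interpolation=cv2.INTER_CUBIC)])
cv2.imwrite('pics/p0.png',a)
E
```

```text
clock: 9.02
position: [0.576, -0.0276, 0.1897]
contact_force: [-0.2, -4.1, 4.9]
clock: 9.28
position: [0.5761, -0.0276, 0.1887]
contact_force: [-0.5, -4.3, 5.5]
```

View pics/p0.png

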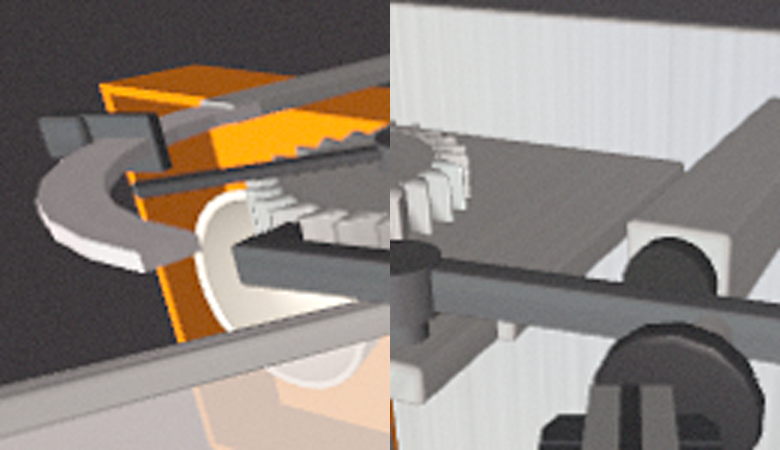

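```bash
cat > snap.py <<'E'
from h import *
import sys
n=sys.argv[1]
s=get_state();im=get_image('wrist')['color'];sc=get_image('scene')['color'];pickle.dump((s,im,sc),open(f'{n}.pkl','wb'))
print(s['clock'],s['position'].round(4),s['contact_force'].round(1))
cv2.imwrite(f'pics/{n}.png',cv2.resize(im[100:230,20:150],None,fx=5,fy=4.5,interpolation=cv2.INTER_CUBIC))
E
python3 -m jog '[255,0,0,0,0,0,0,255,0,0,0,0,0,0,255,0,0,0,0,0,0]'|sed -n '1,2p;4p'; python3 snap.py p1; python3 - <<'E'
import pickle,cv2,numpy as np
a=pickle.load(open('p0.pkl','rb'))[1];b=pickle.load(open('p1.pkl','rb'))[1]
d=cv2.absdiff(a,b).max(2);print(d[100:250,0:230].mean(),d[0:90,200:].mean())
g=lambda i:np.float32(cv2.cvtColor(i,cv2.COLOR_BGR2GRAY))
for nm,(y0,y1,x0,x1) in dict(ptr=(140,170,60,110),hood=(200,260,0,60),base=(100,170,280,370),mark=(130,160,30,60)).items(): print(nm,cv2.phaseCorrelate(g(a)[y0:y1,x0:x1].copy(),g(b)[y0:y1,x0:x1].copy()))
E
```

```text
clock: 9.7
position: [0.5761, -0.0276, 0.1887]
contact_force: [-0.7, -3.8, 6.3]
9.7 [ 0.5761 -0.0276  0.1887] [-0.7 -3.8  6.3]
6.0812463768115945 4.700783475783476
ptr ((0.11651175574305483, -0.3632707578477561), 1.036221488237381)
hood ((-0.1391105350772044, -0.5985574362266028), 0.9734660153918796)
base ((0.022768337066572997, 0.00021141794560719518), 1.012944437545023)
mark ((0.03843018467500414, 0.07078970955731734), 1.0672816549407111)
```

View pics/p1.png

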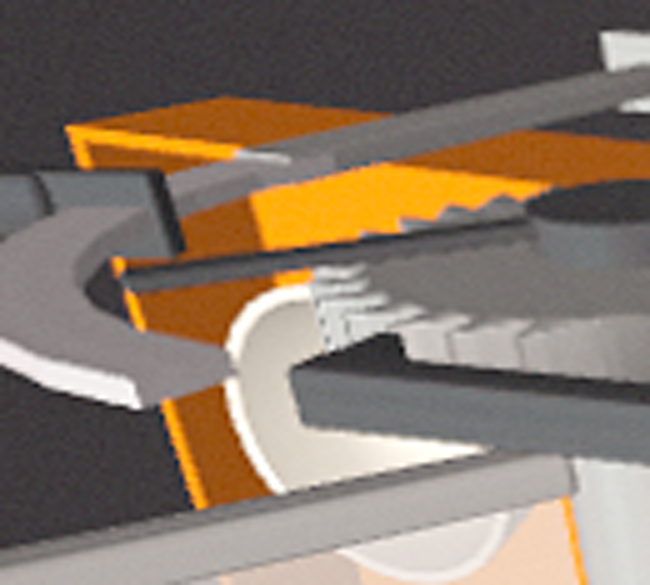

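```bash
python3 -m jog '[255,0,0,0,0,0,0,255,0,0,0,0,0,0,255,0,0,0,0,0,0,255,0,0,0,0,0,0,255,0,0,0,0,0,0,255,0,0,0,0,0,0,255,0,0,0,0,0,0,255,0,0,0,0,0,0]'|sed -n '1,2p;4p'; python3 snap.py p2; cat > ov.py <<'E'
from h import *
import sys
n=sys.argv[1]; s,im=pickle.load(open(n+'.pkl','rb'))[:2]
rt=wristRt(s); st=np.array([.5801,.1045,P[2]])
im=cv2.resize(im[100:230,20:150],None,fx=5,fy=4.5,interpolation=cv2.INTER_CUBIC)
for a in np.arange(.2,1.15,.1):
    for x,r,c in((.0143,.07,(0,0,255)),(.0194,.074,(0,255,0)),(.006,.048,(255,0,0))):
        q=proj('wrist',W(st,[[x,r*np.cos(a),.114+r*np.sin(a)]]),rt)[0]
        cv2.circle(im,(int((q[0]-20+.5)*5*16),int((q[1]-100+.5)*4.5*16)),32,c,-1,shift=4)
        if r>.06: print(round(a,2),r,((q-[20,100]+.5)*[5,4.5]).round(0))
cv2.imwrite('pics/'+n+'o.png',im)
E
python3 ov.py p2
```

```text
clock: 10.8
position: [0.5761, -0.0276, 0.1887]
contact_force: [0.2, -4.4, 5.2]
10.8 [ 0.5761 -0.0276  0.1887] [ 0.2 -4.4  5.2]
0.2 0.07 [253. 186.]
0.2 0.074 [224. 158.]
0.3 0.07 [224. 196.]
0.3 0.074 [193. 168.]
0.4 0.07 [198. 206.]
0.4 0.074 [164. 178.]
0.5 0.07 [175. 217.]
0.5 0.074 [138. 189.]
0.6 0.07 [155. 228.]
0.6 0.074 [116. 200.]
0.7 0.07 [140. 240.]
0.7 0.074 [ 98. 212.]
0.8 0.07 [129. 252.]
0.8 0.074 [ 86. 224.]
0.9 0.07 [124. 264.]
0.9 0.074 [ 79. 236.]
1.0 0.07 [124. 276.]
1.0 0.074 [ 78. 249.]
1.1 0.07 [131. 288.]
1.1 0.074 [ 84. 261.]
```

View pics/p2o.png

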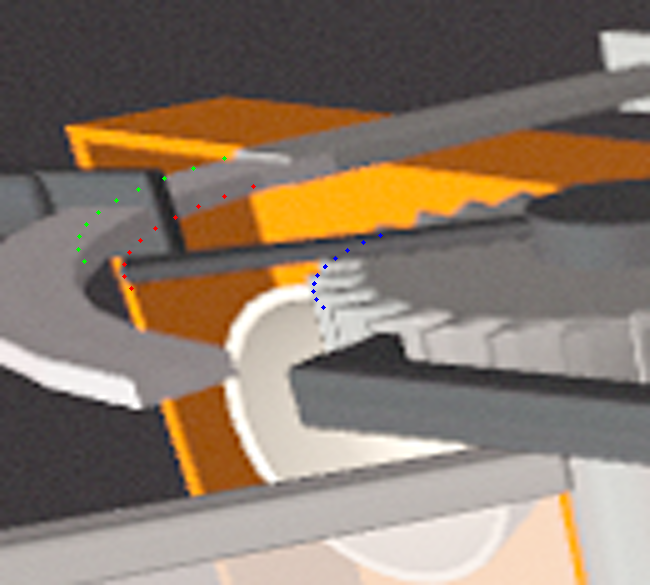

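```bash
python3 -m jog '[255,0,0,0,0,0,0,255,0,0,0,0,0,0,255,0,0,0,0,0,0,255,0,0,0,0,0,0,255,0,0,0,0,0,0,255,0,0,0,0,0,0,255,0,0,0,0,0,0,255,0,0,0,0,0,0,255,0,0,0,0,0,0,255,0,0,0,0,0,0,255,0,0,0,0,0,0,255,0,0,0,0,0,0]'|sed -n '1,2p;4p'; python3 snap.py p3;  python3 ov.py p3 >/dev/null
```

```text
clock: 12.4
position: [0.5761, -0.0276, 0.1887]
contact_force: [-0.8, -4.6, 5.6]
12.4 [ 0.5761 -0.0276  0.1887] [-0.8 -4.6  5.6]
```

View pics/p3o.png

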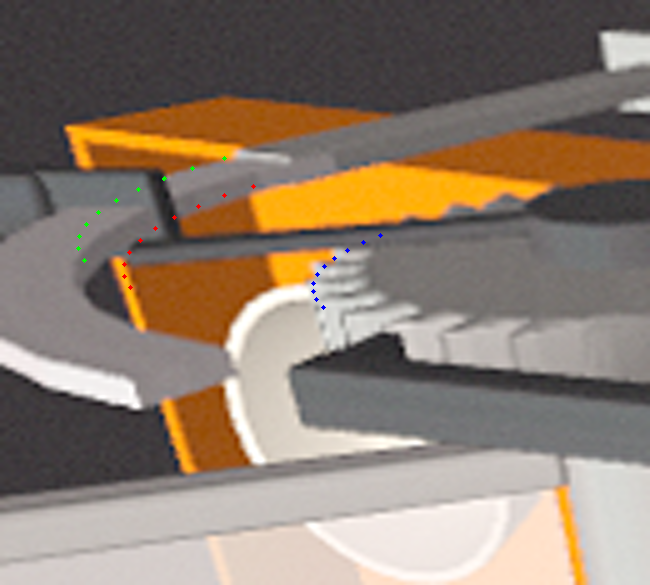

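```bash
python3 -m jog '[255,0,0,0,0,0,0,255,0,0,0,0,0,0,255,0,0,0,0,0,0,255,0,0,0,0,0,0,255,0,0,0,0,0,0,255,0,0,0,0,0,0,255,0,0,0,0,0,0,255,0,0,0,0,0,0,255,0,0,0,0,0,0,255,0,0,0,0,0,0,255,0,0,0,0,0,0,255,0,0,0,0,0,0]'|sed -n '1,2p;4p'; python3 snap.py p4;  python3 ov.py p4 >/dev/null
```

```text
clock: 14.0
position: [0.5761, -0.0276, 0.1887]
contact_force: [-0.2, -4.9, 5.3]
14.0 [ 0.5761 -0.0276  0.1887] [-0.2 -4.9  5.3]
```

View pics/p4o.png

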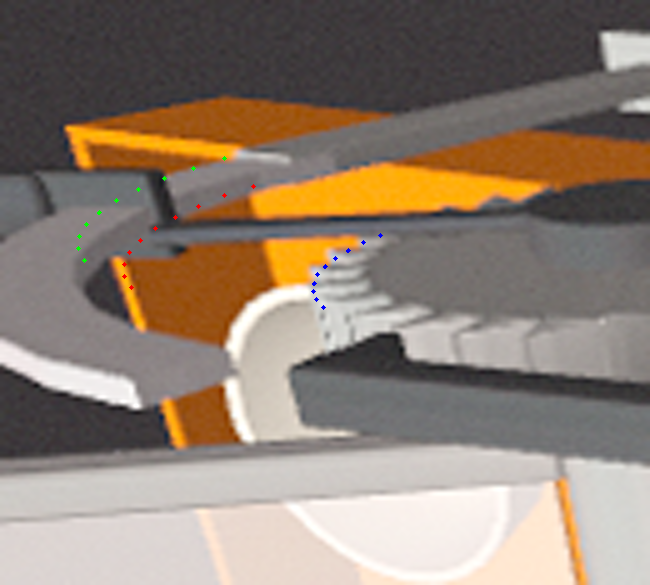

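```bash
python3 - <<'E'
import pickle,cv2
a=pickle.load(open('p4.pkl','rb'))[1]
cv2.imwrite('pics/p4z.png',cv2.resize(a[125:165,20:75],None,fx=14,fy=14,interpolation=cv2.INTER_CUBIC))
a=pickle.load(open('p1.pkl','rb'))[1]
cv2.imwrite('pics/p1z.png',cv2.resize(a[125:170,20:75],None,fx=13,fy=13,interpolation=cv2.INTER_CUBIC))
E
```

```text
(no output)
```

View pics/p4z.png

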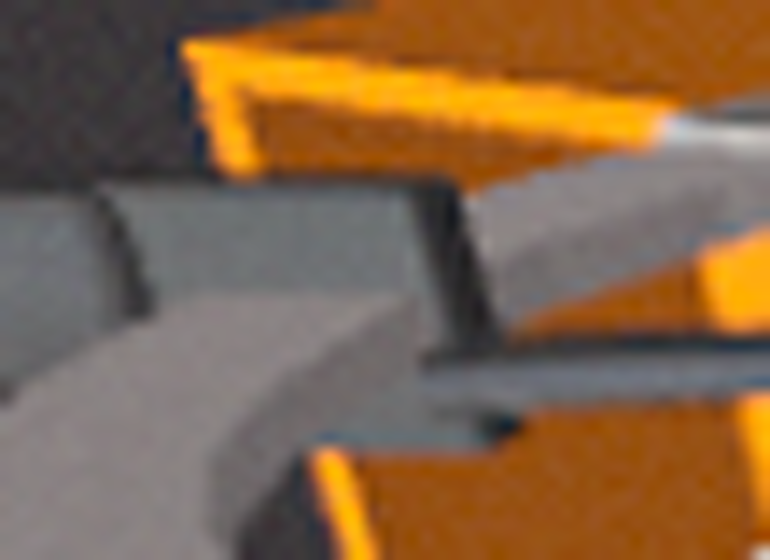

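View pics/p1z.png

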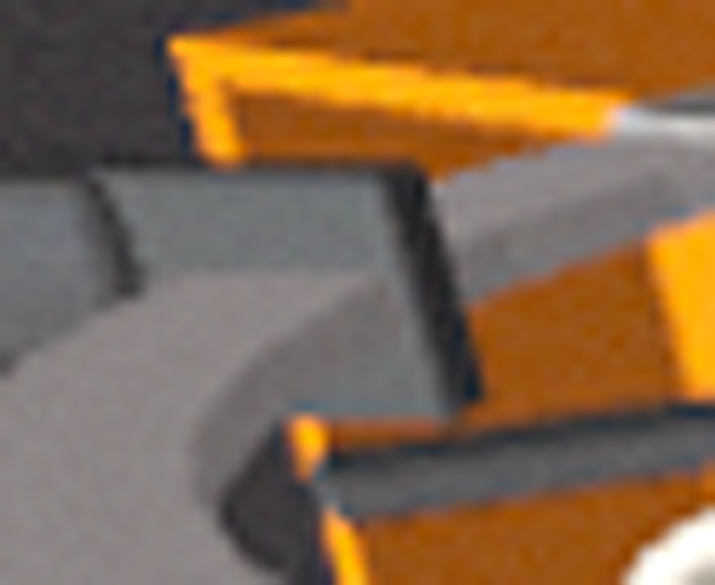

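```bash
cat > fit2.py <<'E'
from fit import k,t2,t3,c2,c3,r1,r2,r3
from h import *
s_p=pickle.load(open('p1.pkl','rb'))[0];rp=wristRt(s_p)
p1=lambda x,y:k(x,y,20,125,13);p4=lambda x,y:k(x,y,20,125,14)
# clip end corners: (view, px, xside f/b, tang +-)
cl=[(rp,p1(385,178),'f',1),(rp,p1(422,170),'f',-1),(rp,p1(452,410),'b',1),(rp,p1(480,395),'b',-1),
 (rp,p4(410,192),'f',1),(rp,p4(455,183),'f',-1),
 (r2,c2(355,188),'f',-1),(r2,c2(374,232),'f',1),(r2,c2(412,312),'b',0),
 (r3,c3(325,155),'f',-1),(r3,c3(350,203),'f',1),(r3,c3(411,255),'b',0)]
# pointer tip front corners: w3 both (h0), p1 upper front, p4 ; h index
pt=[(r3,c3(600,460),-1,0),(r3,c3(650,490),1,0),(rp,p1(316,463),-1,1),(rp,p1(322,490),1,1),(rp,p4(425,358),-1,2),(rp,p4(430,372),1,2)]
th=np.linspace(0,2*np.pi,1200)
def shift(rt,d): return rt[0],rt[1]+d
def f(p,full=False):
    sx,sy,dz,m,xf,xb,xp,wp,h0,h1,h4=p[:11];d=p[11:14]
    st=np.array([sx,sy,P[2]]);z=.115+dz;o=[]
    for rr,tt in((r2,t2),(r3,t3)):
        q=proj('wrist',W(st,np.c_[np.full(1200,.006),.048*np.cos(th),z+.048*np.sin(th)]),shift(rr,d))
        o+=[np.sqrt(((q-t)**2).sum(1).min())*.5 for t in tt]
    def pr(x,r,a,t,rt): return proj('wrist',W(st,[[x,r*np.cos(a)-t*np.sin(a),z+r*np.sin(a)+t*np.cos(a)]]),shift(rt,d))[0]
    for rt,px,s,t in cl: o+=list(pr(xf if s=='f' else xb,.074,m,.0025*t,rt)-px)
    for rt,px,t,i in pt: o+=list(pr(xp,.07,(h0,h1,h4)[i],wp*t,rt)-px)
    o+=list(d/.0015)+[dz/.001,(wp-.002)/.001]
    return np.array(o)
x0=[.5801,.1045,0,.43,.019,.004,.0143,.002,1.05,1.01,.63,0,0,0]
r=least_squares(f,x0,diff_step=1e-4)
sd=np.sqrt(np.diag(np.linalg.inv(r.jac.T@r.jac)))
for n,a,b in zip('sx sy dz m xf xb xp wp h0 h1 h4 d d d'.split(),r.x,sd): print(n,round(a,4),round(b,4))
print(r.fun[24:48].reshape(-1,2).round(1).tolist());print(r.fun[48:60].reshape(-1,2).round(1).tolist())
E
python3 fit2.py
```

```text
[ 5.8010e-01  1.0450e-01 -1.0000e-03  1.0616e+00  1.4300e-02  4.2880e-01
  1.9400e-02]
[ 0.01  0.23  0.03  0.1   0.2   0.04  0.03  0.17  0.18  0.14  0.12  0.23
  0.15  0.28  0.29  0.09  0.06  0.11  0.11  0.11  0.11  0.08  0.06  0.03
  0.08 -0.5   0.18  0.82 -0.36 -0.14 -0.11 -0.37 -0.3  -0.41  0.92  0.24
 -0.48]
sd [0.01830495 0.02732108]
p [0.59431481 0.1387114  0.17479115] [ 0.06 -0.4   0.26  0.76 -0.28 -0.37] 0.0697480525921124 1.0570485681521513
m [0.59947148 0.1722166  0.14447128] [-0.4  -0.14 -0.49 -0.3   0.73  0.17] 0.07432329819691894 0.4217427516290707
sx 0.5812 0.0012
sy 0.1047 0.0014
dz -0.0002 0.0006
m 0.4277 0.009
xf 0.0199 0.0008
xb 0.0057 0.0009
xp 0.0136 0.001
wp 0.0024 0.0005
h0 1.059 0.014
h1 1.01 0.0387
h4 0.6157 0.0213
d 0.0008 0.0012
d 0.0002 0.0009
d 0.0005 0.0012
[[-0.7, 0.8], [0.1, -0.1], [-0.8, 0.2], [0.5, -0.5], [-0.3, 0.8], [0.1, -0.1], [0.7, 0.0], [-1.0, -1.6], [0.8, -0.3], [0.9, 0.6], [-1.1, -0.5], [0.6, -0.1]]
[[0.7, 0.7], [-0.8, -0.3], [0.3, 0.0], [0.3, -0.2], [1.2, -0.4], [-1.4, 0.4]]
```

```bash
python3 -m jog '[255,0,0,0,0,0,0,255,0,0,0,0,0,0,255,0,0,0,0,0,0,255,0,0,0,0,0,0,255,0,0,0,0,0,0,255,0,0,0,0,0,0,255,0,0,0,0,0,0]'|sed -n '1,2p;4p'; python3 snap.py p5;  python3 ov.py p5 >/dev/null; python3 - <<'E'
import pickle,cv2
a=pickle.load(open('p5.pkl','rb'))[1]
cv2.imwrite('pics/p5z.png',cv2.resize(a[125:165,20:75],None,fx=14,fy=14,interpolation=cv2.INTER_CUBIC))
E
```

```text
clock: 14.98
position: [0.5761, -0.0276, 0.1887]
contact_force: [0.7, -4.0, 5.2]
14.975 [ 0.5761 -0.0276  0.1887] [ 0.7 -4.   5.2]
```

View pics/p5z.png

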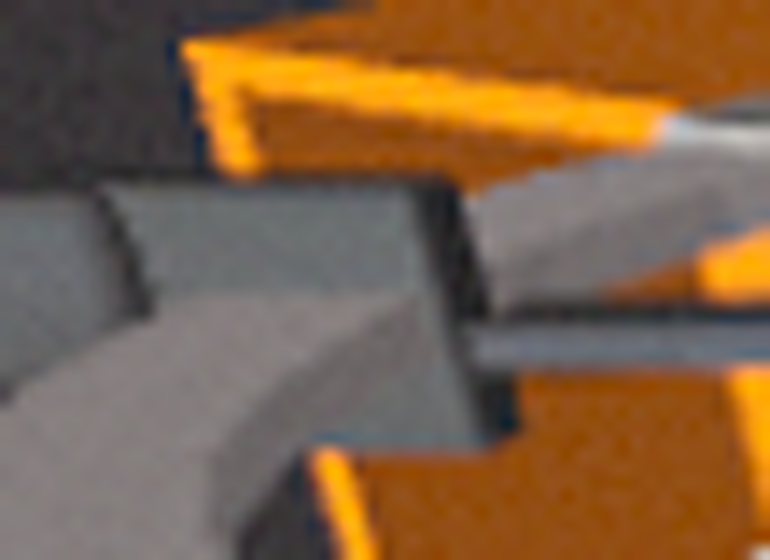

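View pics/p5o.png

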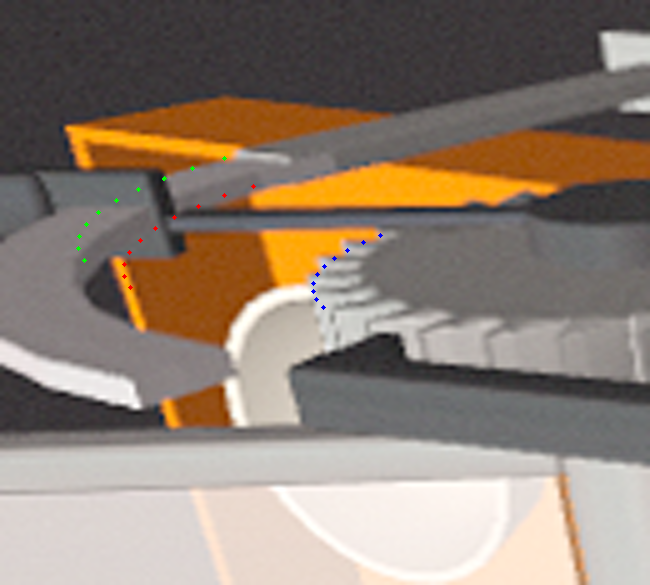

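```bash
cat > hh.py <<'E'
import sys
from fit2 import *
x=r.x
def px(h,t,xx=None,rad=.07):
    st=np.array([x[0],x[1],P[2]]);z=.115+x[2]
    q=proj('wrist',W(st,[[x[6] if xx is None else xx,rad*np.cos(h)-t*np.sin(h),z+rad*np.sin(h)+t*np.cos(h)]]),shift(rp,x[11:14]))[0]
    return ((q-[20,125]+.5)*14-.5).round(0).tolist()
for h in(1.0,.9,.8,.7,.62,.6,.55,.5,.45,.428,.4,.35,.3): print(h,'low',px(h,-x[7]),'up',px(h,x[7]),'mid',px(h,0))
E
python3 hh.py|tail -13
```

```text
1.0 low [344.0, 496.0] up [350.0, 521.0] mid [347.0, 508.0]
0.9 low [348.0, 458.0] up [343.0, 483.0] mid [346.0, 471.0]
0.8 low [368.0, 420.0] up [353.0, 446.0] mid [361.0, 433.0]
0.7 low [403.0, 383.0] up [378.0, 408.0] mid [391.0, 396.0]
0.62 low [440.0, 354.0] up [408.0, 379.0] mid [424.0, 366.0]
0.6 low [450.0, 347.0] up [417.0, 371.0] mid [434.0, 359.0]
0.55 low [478.0, 330.0] up [441.0, 353.0] mid [460.0, 341.0]
0.5 low [508.0, 312.0] up [468.0, 336.0] mid [488.0, 324.0]
0.45 low [541.0, 296.0] up [498.0, 318.0] mid [520.0, 307.0]
0.428 low [557.0, 288.0] up [512.0, 311.0] mid [534.0, 299.0]
0.4 low [577.0, 279.0] up [530.0, 301.0] mid [553.0, 290.0]
0.35 low [614.0, 263.0] up [564.0, 285.0] mid [589.0, 274.0]
0.3 low [653.0, 248.0] up [601.0, 269.0] mid [627.0, 258.0]
```

```bash
python3 - <<'E'
import pickle,cv2
a=cv2.imread('pics/w5.png')
cv2.imwrite('pics/w5z.png',cv2.resize(a[120:175,30:100],None,fx=11,fy=11,interpolation=cv2.INTER_CUBIC))
a=cv2.imread('pics/w4.png')
cv2.imwrite('pics/w4z.png',cv2.resize(a[105:150,110:180],None,fx=11,fy=11,interpolation=cv2.INTER_CUBIC))
E
```

```text
(no output)
```

View pics/w5z.png

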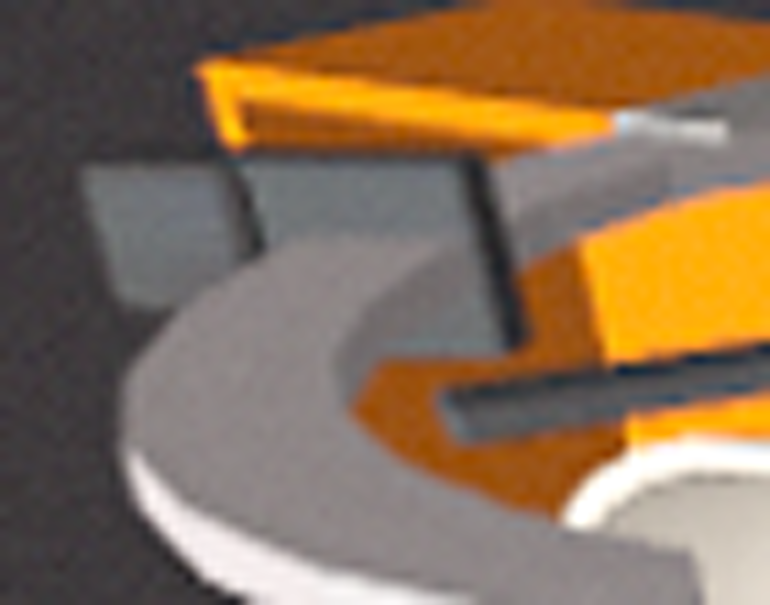

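View pics/w4z.png

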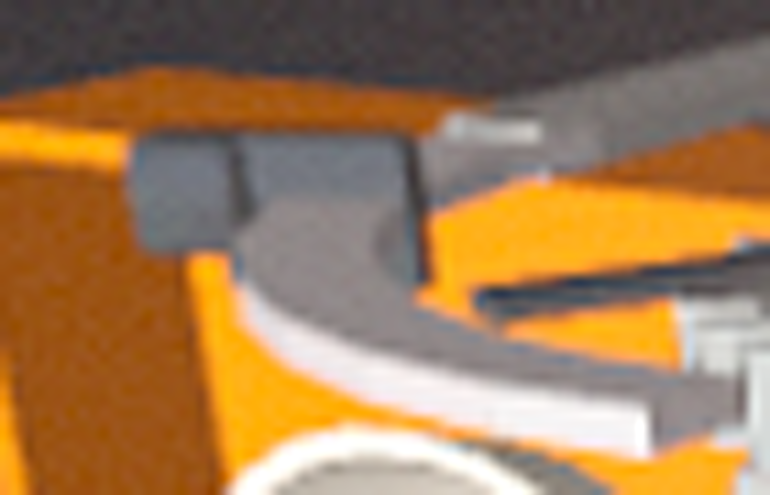

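```bash
cat > fit3.py <<'E'
from fit2 import *
r4,r5=[wristRt(pickle.load(open(f'w{i}.pkl','rb'))) for i in(4,5)]
z5=lambda x,y:k(x,y,30,120,11);z4=lambda x,y:k(x,y,110,105,11)
cl+=[(r5,z5(465,165),'f',1),(r5,z5(490,160),'f',-1),(r5,z5(503,350),'b',1),(r5,z5(525,345),'b',-1),
(r4,z4(403,140),'f',1),(r4,z4(413,140),'f',-1),(r4,z4(415,280),'b',1),(r4,z4(430,280),'b',-1),
(rp,p4(490,442),'b',1),(rp,p4(515,430),'b',-1)]
pt+=[(r5,z5(440,393),-1,0),(r5,z5(448,412),1,0),(r4,z4(475,293),-1,0),(r4,z4(482,305),1,0),(rp,p4(478,306),-1,3),(rp,p4(463,326),1,3)]
pb=[(r5,z5(465,438),0),(r4,z4(500,322),0),(rp,p1(352,520),1),(rp,p4(480,362),3)]
def f3(p):
    sx,sy,dz,m,xf,xb,xp,wp,h0,h1,h4=p[:11];d=p[11:14];h5,xpb=p[14:]
    st=np.array([sx,sy,P[2]]);z=.115+dz;o=[]
    for rr,tt in((r2,t2),(r3,t3)):
        q=proj('wrist',W(st,np.c_[np.full(1200,.006),.048*np.cos(th),z+.048*np.sin(th)]),shift(rr,d))
        o+=[np.sqrt(((q-t)**2).sum(1).min())*.5 for t in tt]
    def pr(x,r,a,t,rt): return proj('wrist',W(st,[[x,r*np.cos(a)-t*np.sin(a),z+r*np.sin(a)+t*np.cos(a)]]),shift(rt,d))[0]
    for rt,px,s,t in cl: o+=list(pr(xf if s=='f' else xb,.074,m,.0025*t,rt)-px)
    H=(h0,h1,h4,h5)
    for rt,px,t,i in pt: o+=list(pr(xp,.07,H[i],wp*t,rt)-px)
    for rt,px,i in pb: o+=list(pr(xpb,.07,H[i],wp,rt)-px)
    o+=list(d/.0015)+[dz/.001]
    return np.array(o)
r=least_squares(f3,list(r.x)+[.49,.008],diff_step=1e-4,loss='soft_l1')
Cv=np.linalg.inv(r.jac.T@r.jac);sd=np.sqrt(np.diag(Cv))
for n,a,b in zip('sx sy dz m xf xb xp wp h0 h1 h4 d d d h5 xpb'.split(),r.x,sd): print(n,round(a,4),round(b,4))
print('h0-m',r.x[8]-r.x[3],np.sqrt(Cv[8,8]+Cv[3,3]-2*Cv[3,8]),'h5-m',r.x[14]-r.x[3],np.sqrt(Cv[14,14]+Cv[3,3]-2*Cv[3,14]))
print(r.fun[24:].round(1).tolist())
E
python3 fit3.py|tail -18
```

```text
sx 0.5812 0.0014
sy 0.105 0.0015
dz -0.0002 0.0006
m 0.4262 0.0078
xf 0.0199 0.0009
xb 0.0055 0.0009
xp 0.014 0.0009
wp 0.0022 0.0006
h0 1.0637 0.0142
h1 1.0338 0.0269
h4 0.626 0.0242
d 0.0006 0.0014
d 0.0001 0.0009
d 0.0008 0.0012
h5 0.5069 0.0173
xpb 0.012 0.001
h0-m 0.6374914968363882 0.016326507659042092 h5-m 0.08074318911399547 0.017028194893897113
[-0.7, 0.8, 0.1, -0.1, -0.7, 0.3, 0.6, -0.4, -0.3, 0.8, 0.1, -0.1, 0.6, -0.0, -1.1, -1.6, 0.8, -0.2, 0.8, 0.5, -1.2, -0.6, 0.6, -0.1, -0.9, 0.6, -0.2, -0.4, -0.1, 0.3, 0.8, -1.0, -0.4, 0.5, 0.0, -0.4, 0.5, 0.7, 0.4, -0.3, -0.9, 0.3, 0.7, -0.7, 0.7, 0.7, -1.1, -0.5, 0.2, 0.2, 0.4, -0.3, 0.5, -0.5, -1.9, 0.1, 0.3, 0.1, 0.7, -0.2, -0.2, -0.2, 0.8, -0.5, 1.5, 0.2, -0.0, 0.3, -0.1, 0.1, -0.5, -0.1, -1.1, 0.2, -0.5, 0.2, 0.4, 0.1, 0.5, -0.2]
```

```bash
cat > teeth.py <<'E'
from fit3 import *
x=r.x
A=np.arange(-.6,4.2,.005)
def unw(im,rt,rad=.0455):
    g=cv2.cvtColor(im,cv2.COLOR_BGR2GRAY).astype(np.float32);st=np.array([x[0],x[1],P[2]]);out=0
    out=[]
    for rad in (.044,.046):
        q=proj('wrist',W(st,np.c_[np.full(len(A),.006),rad*np.cos(A),.115+x[2]+rad*np.sin(A)]),shift(rt,x[11:14])).astype(np.float32)
        out.append(cv2.remap(g,q[:,:1],q[:,1:],cv2.INTER_LINEAR)[:,0])
    return np.array(out)
if __name__=='__main__':
    F={}
    for n in['p0','p1','p2','p3','p4','p5']:
        d=pickle.load(open(n+'.pkl','rb'));F[n]=(d[0]['clock'],unw(d[1],wristRt(d[0])))
    mean=np.mean([v[1] for v in F.values()],0)
    om=2*np.pi/.20944
    # phase per sector
    for n,(t,u) in F.items():
        u=u-mean; res=[]
        for lo,hi in((-.4,.23),(.23,.86),(.86,1.49),(2.1,2.73),(2.73,3.36),(3.36,3.98)):
            m=(A>=lo)&(A<hi); c=(u[:,m]*np.exp(-1j*om*A[m])).mean(1); res.append((np.angle(c[1])/om,abs(c[1])))
        print(n,t,[f'{-a:.3f}({b:.0f})' for a,b in res])
    # view
    im=np.vstack([np.repeat(v[1][1:2],12,0) for v in F.values()]);cv2.imwrite('pics/teeth.png',cv2.resize(im,(780,400)))
E
python3 teeth.py|tail -6
```

```text
p0 9.275 ['0.009(9)', '-0.067(2)', '-0.048(7)', '0.079(15)', '0.058(12)', '0.089(4)']
p1 9.7 ['-0.031(10)', '0.094(3)', '-0.085(7)', '0.041(12)', '0.025(12)', '0.062(3)']
p2 10.8 ['0.095(18)', '-0.002(8)', '0.032(12)', '-0.049(19)', '-0.067(19)', '-0.035(5)']
p3 12.4 ['-0.036(7)', '0.094(8)', '-0.103(7)', '0.011(12)', '-0.002(11)', '0.021(4)']
p4 14.0 ['0.034(9)', '-0.063(12)', '-0.064(7)', '0.068(13)', '0.047(13)', '0.078(5)']
p5 14.975 ['-0.096(5)', '0.035(12)', '0.030(11)', '-0.054(19)', '-0.074(19)', '-0.041(7)'][ WARN:0@3.961] global loadsave.cpp:1063 imwrite_ Unsupported depth image for selected encoder is fallbacked to CV_8U.
```

View pics/teeth.png

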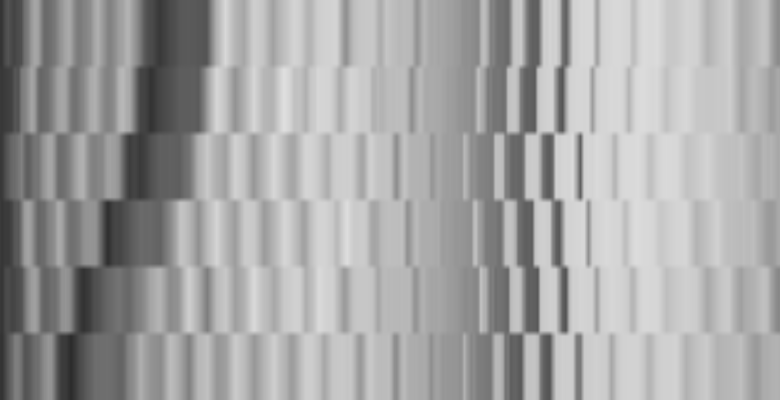

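```bash
cat > t2.py <<'E'
from teeth import *
om=2*np.pi/.20944
def wr(s,pos): s=dict(s);s['position']=np.array(pos);return wristRt(s)
sp=pickle.load(open('p0.pkl','rb'))[0]; s5=pickle.load(open('w5.pkl','rb'))
fr=[]
w6=cv2.imread('pics/w6.png');im6=np.zeros((384,512,3),np.uint8);im6[90:290,150:370]=cv2.resize(w6,(220,200),interpolation=cv2.INTER_AREA)
sa=dict(s5);sa['ee_rot']=sp['ee_rot']
fr.append(('w6',im6,wr(s5,[.576,-.0262,.194])))
fr.append(('w5',cv2.imread('pics/w5.png'),wristRt(s5)))
fr.append(('w4',cv2.imread('pics/w4.png'),wristRt(pickle.load(open('w4.pkl','rb')))))
for n in['p0','p1','p2','p3','p4','p5']:
    d=pickle.load(open(n+'.pkl','rb'));fr.append((n,d[1],wristRt(d[0])))
for n,im,rt in fr:
    u=unw(im,rt)[1];res=[]
    for lo,hi in((2.1,2.52),(2.52,2.94),(2.94,3.36)):
        m=(A>=lo)&(A<hi-.001);c=((u[m]-u[m].mean())*np.exp(-1j*om*A[m])).mean();res.append(f'{-np.angle(c)/om:.3f}({abs(c):.0f})')
    print(n,res)
E
python3 t2.py|tail -9
```

```text
w6 ['-0.061(20)', '0.084(25)', '0.060(5)']
w5 ['0.080(11)', '0.082(23)', '0.065(5)']
w4 ['0.084(12)', '0.085(14)', '0.073(2)']
p0 ['0.069(11)', '0.063(24)', '0.045(6)']
p1 ['0.050(10)', '0.027(28)', '0.014(7)']
p2 ['-0.038(8)', '-0.052(31)', '-0.069(12)']
p3 ['0.026(9)', '0.006(29)', '-0.011(7)']
p4 ['0.063(11)', '0.050(25)', '0.038(7)']
p5 ['-0.046(8)', '-0.057(30)', '-0.077(12)']
```

```bash
cat > fit4.py <<'E'
from fit3 import *
def f4(p):
    q=np.array(p);full=np.zeros(16);full[:9]=q[:9];full[9]=q[8]-.056;full[10]=q[8]-.452;full[11:14]=q[9:12];full[14]=q[8]-.559;full[15]=q[12]
    return f3(full)
x3=r.x
for loss in('linear','soft_l1'):
    r=least_squares(f4,list(x3[:9])+list(x3[11:14])+[x3[15]],diff_step=1e-4,loss=loss)
    Cv=np.linalg.inv(r.jac.T@r.jac)
    print('h0',r.x[8],'m',r.x[3],'n3-m',r.x[8]-.6283-r.x[3],np.sqrt(Cv[8,8]+Cv[3,3]-2*Cv[3,8]),r.x.round(4))
n=24+2*len(cl);print(f4(r.x)[n:n+2*len(pt)+2*len(pb)].reshape(-1,2).round(1).tolist())
E
python3 fit4.py|tail -3
```

```text
1.3900e-02  2.1000e-03  1.0664e+00  7.0000e-04  1.0000e-04  7.0000e-04
  1.1900e-02]
[[1.0, 0.8], [-0.9, -0.4], [0.1, -0.2], [0.1, -0.7], [0.9, -0.6], [-1.5, -0.1], [0.4, 0.3], [0.8, 0.0], [-0.1, -0.1], [0.9, -0.4], [1.5, 0.4], [0.0, 0.5], [-0.0, 0.3], [-0.5, 0.1], [-1.3, -0.3], [-0.5, 0.4]]
```

```bash
python3 fit4.py|grep n3
```

```text
h0 1.0676122003768096 m 0.42675480700810253 n3-m 0.012557393368707093 0.009256015122478095 [ 5.8100e-01  1.0510e-01 -2.0000e-04  4.2680e-01  1.9900e-02  5.5000e-03
h0 1.0664477551474285 m 0.4260072391201214 n3-m 0.012140516027307147 0.012894272852242797 [ 5.8110e-01  1.0500e-01 -2.0000e-04  4.2600e-01  1.9900e-02  5.5000e-03
```

```bash
python3 -m jog '[255,0,0,0,0,0,0,255,0,0,0,0,0,0,255,0,0,0,0,0,0,255,0,0,0,0,0,0,255,0,0,0,0,0,0,255,0,0,0,0,0,0]'|sed -n '1,2p;4p'; python3 snap.py p6; sed -i "s/'p4','p5'\]:/'p4','p5','p6']:/" t2.py; python3 t2.py|tail -3; python3 - <<'E'
import pickle,cv2
a=pickle.load(open('p6.pkl','rb'))[1]
cv2.imwrite('pics/p6z.png',cv2.resize(a[125:165,20:75],None,fx=14,fy=14,interpolation=cv2.INTER_CUBIC))
E
```

```text
clock: 15.82
position: [0.5761, -0.0276, 0.1888]
contact_force: [-0.3, -3.5, 5.9]
15.825 [ 0.5761 -0.0276  0.1888] [-0.3 -3.5  5.9]
p4 ['0.063(11)', '0.050(25)', '0.038(7)']
p5 ['-0.046(8)', '-0.057(30)', '-0.077(12)']
p6 ['0.057(10)', '0.039(26)', '0.026(6)']
```

View pics/p6z.png

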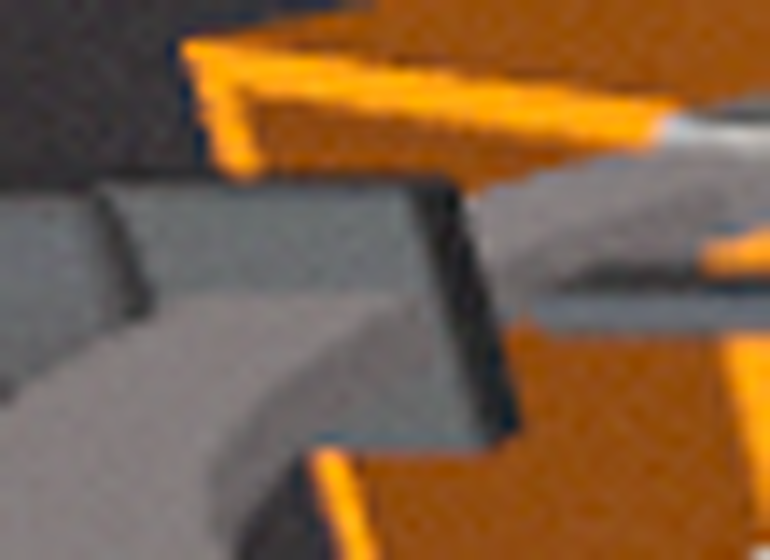

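```bash
python3 -m jog '[255,0.15,-0.92,-0.38,0,0,0,255,0.3,-1.83,-0.75,0,0,0,255,0.45,-2.75,-1.12,0,0,0,255,0.6,-3.66,-1.5,0,0,0,255,0.6,-3.66,-1.5,0,0,0,255,0.6,-3.66,-1.5,0,0,0,255,0.6,-3.66,-1.5,0,0,0,255,0.6,-3.66,-1.5,0,0,0,255,0.6,-3.66,-1.5,0,0,0,255,0.6,-3.66,-1.5,0,0,0,255,0.6,-3.66,-1.5,0,0,0,255,0.6,-3.66,-1.5,0,0,0]'|sed -n '1,2p;4p'; python3 snap.py q1; cat > t3.py <<'E'
import sys
from teeth import *
om=2*np.pi/.20944
for n in sys.argv[1:]:
    d=pickle.load(open(n+'.pkl','rb'));u=unw(d[1],wristRt(d[0]))[1];res=[]
    for lo,hi in((2.1,2.52),(2.52,2.94),(2.94,3.36)):
        m=(A>=lo)&(A<hi-.001);c=((u[m]-u[m].mean())*np.exp(-1j*om*A[m])).mean();res.append(f'{-np.angle(c)/om:.3f}({abs(c):.0f})')
    print(n,d[0]['clock'],res)
E
python3 t3.py q1|tail -1
python3 - <<'E'
import pickle,cv2
a=pickle.load(open('q1.pkl','rb'))[1]
cv2.imwrite('pics/q1w.png',a)
E
```

```text
clock: 17.42
position: [0.5761, -0.0264, 0.2286]
contact_force: [-0.9, 0.5, -0.1]
17.425 [ 0.5761 -0.0264  0.2286] [-0.9  0.5 -0.1]
q1 17.425 ['0.080(13)', '0.078(19)', '0.074(4)']
```

View pics/q1w.png

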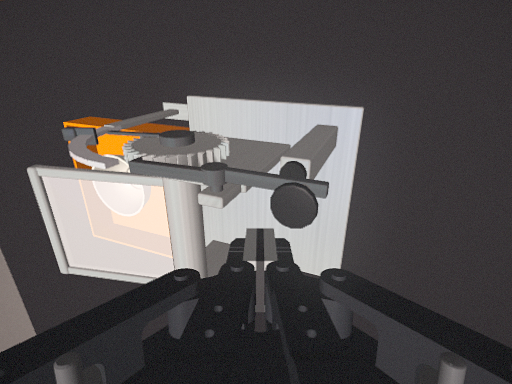

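```bash
python3 -m jog '[255,0,0,0,0,0,0,255,0,0,0,0,0,0,255,0,0,0,0,0,0,255,0,0,0,0,0,0,255,0,0,0,0,0,0,255,0,0,0,0,0,0,255,0,0,0,0,0,0,255,0,0,0,0,0,0]'|sed -n '1,2p;4p'; python3 snap.py q2; python3 t3.py q1 q2|tail -2; python3 - <<'E'
import pickle,cv2,numpy as np
d=pickle.load(open('q2.pkl','rb'))
a=cv2.resize(d[1][105:180,50:230],None,fx=4.2,fy=4.2,interpolation=cv2.INTER_CUBIC);b=cv2.resize(d[2][150:225,290:390],None,fx=3.5,fy=3.5,interpolation=cv2.INTER_CUBIC)
cv2.imwrite('pics/q2a.png',a);cv2.imwrite('pics/q2b.png',b)
E
```

```text
clock: 18.52
position: [0.5761, -0.0264, 0.2286]
contact_force: [-0.0, 0.3, 0.0]
18.525 [ 0.5761 -0.0264  0.2286] [-0.   0.3  0. ]
q1 17.425 ['0.080(13)', '0.078(19)', '0.074(4)']
q2 18.525 ['0.082(12)', '0.080(19)', '0.075(4)']
```

View pics/q2a.png

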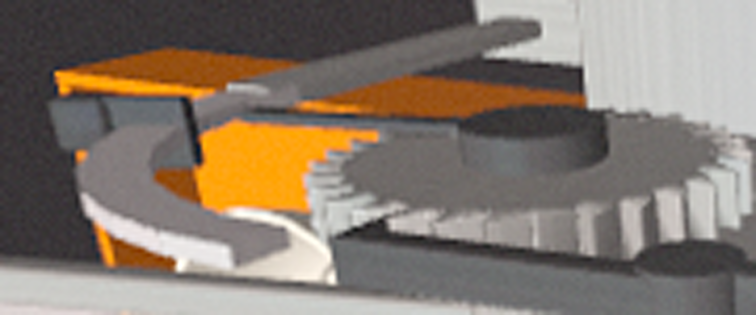

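View pics/q2b.png

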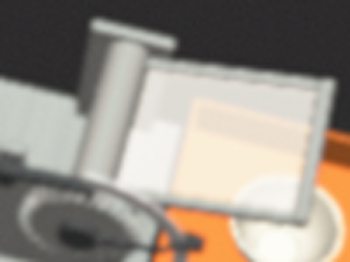

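```bash
python3 -c "
from rig import *
print(sign_off())"
```

```text
the job is handed in; nothing more can be done
None
```

I lifted the pawl, let the hood sink past the mark and let go. The pawl has locked the hood with the pointer below the mark, though about 0.2 rad below rather than right at it.

- **Pressing:** I felt the pad's top by contact and pressed about 5.6 mm, staying short of the stop. The highest vertical force I read was about 6 N, with about 5 N of sideways friction. I saw the hood sink freely at about 0.08 to 0.13 rad/s.
- **Letting go:** I let go once the pictures showed the pointer about 0.03 rad past the mark, and raised the fingers clear.
- **Last checks:** Two pictures 1.1 s apart show the wheel at rest, with the teeth in the same position under the pawl as at the start, to within about 0.005 rad. The contact force is about zero, the fingers are about 35 mm above the pad, and the clock read about 18.6 s. I did not re-check the other things on the counter in a last picture; nothing in the force readings suggested touching them.

**Uncertainty:** I measured the mark at about 0.426 rad. The third locking position below the start is almost at the mark; I measured it 0.012 rad above, with an error of about the same size. I let go after the pointer had passed the mark, as asked, so the pawl caught the fourth position, at about 0.22 to 0.23 rad.

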